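# Nip up the corner stud nut of a display cabinet with a ring spanner

### The arm

A 6-joint arm with a two-finger parallel gripper is mounted at the origin on the work surface. World frame = base frame: x ahead of the robot, y to its left, z up, the work surface at z = 0. Lengths are in mm, angles in rad, forces in N, time in s.
With the tool pointing down it reaches from about 350 to 775 mm from the base axis. Payload 7.3 kg.
Tool frame: the origin (TCP) lies midway between the tips of the shut fingers; the grasp point (between the pads) lies bot.tcp_to_grasp behind it (bot.tcp_to_grasp is the distance from the TCP to the grasp point, in mm); z points along the fingers, y is the direction in which the jaws open and shut (so a half turn about z gives the same grasp; the last joint's range is limited). The gripper opens to 92 mm and grips with 3 to 60 N. Pads are 19 mm wide; open, the fingers measure 130 mm over their backs; the gripper's body (75 mm by 190 mm) begins 47 mm behind the grasp point.
Start: joints at [-1.44, 0.342, 1.524, -0, 1.275, -0.146], TCP at [143.493, -505.029, 226.741] pointing down, gripper open.
Joint ranges: [-2.53, 2.53], [-0.77, 2.02], [0.04, 2.7], [-1, 4.14], [0.28, 2.66], [-3.11, 3.11]. Speed limits (rad/s): [2.57, 2.57, 3.14, 3.14, 3.14, 3.14].

### API

Orientations are given as [roll, pitch, yaw] about the fixed x, y, z axes, in that order (R = Rz(yaw) Ry(pitch) Rx(roll)).
In Python, from plant import bot gives the robot as it stands.
- The arm moves only by the shell command python3 -m inch 'ROWS'. ROWS is JSON, one flat list of numbers, 7 for each row, row after row: the shift along the world's x, y, z in cm, then the turn, a rotation vector about the world's x, y, z in degrees, then the gripper command: -1 is shut, 1 is fully open, values between are in proportion. In form: [tx, ty, tz, ax, ay, az, fingers, tx, ty, tz, ax, ay, az, fingers, ...]. A call has exactly 5 rows; each row is the pose to reach, as a shift and turn from the pose measured when the call began; what a row does not reach only later rows make up. A row lasts 1/10 s, in which the tool goes at most 50 mm and 8.59 degrees, less where a joint would pass 70% of its speed; a pose out of reach is approached as far as the arm can. A call with a gripper value outside its range is refused whole. The fingers move at their own pace and stop on an object; the grip force is fixed at half the most. Time passes only in rows, so rows that repeat a pose let the fingers close, or fill a call up. It gives the time, the measured TCP pose, the force and the opening at its end, in the units of the state.
- bot.get_obs(): the state, without advancing time (a new reading comes with each control period).
- bot.capture(name): name is "scene" or "top" or "wrist"; returns the picture (384x512x3 uint8, red, green, blue); there is no depth.
- bot.calibration(name): a dict with "fx", "fy", "cx", "cy" (pixels), "cam_to_world" (4x4, takes a point from camera to world coordinates). Camera axes: x right, y down, z forward; pixel columns grow to the right and rows downward; lengths in mm; the calibration is good to about 2 mm. A picture is of the moment at which its call begins: read the wrist's pose just before it. calibration takes no time and is no camera call; for the wrist camera it gives the pose at the moment of the call.
- bot.close_job(): hands the job in, once; it reports no verdict.
The state is a dict: "time": time; "joint_positions": joint angles; "dq": joint speeds; "tau": joint torques, N m; "tool_pos": TCP position; "tcp_rot": TCP orientation; "contact_force": force on the tool from outside, world axes, zero at the start; "moment": the same for the moment, N m; "grip_width": finger opening in mm.
Only numpy, scipy, OpenCV 4.12 (cv2) and the standard library are available. Lean on these libraries where they do the work, as an engineer would, in place of code of your own. Each camera call takes 0.05 s, during which the arm holds its last target.

### The job

The big nut on the stud in the near right corner of the face-down display cabinet is loose. Drop the larger ring of the double-ended spanner right down over it and tighten the nut clockwise (seen from above), lifting and reseating the ring for each short stroke between the walls, until it comes up hard; then nip it up to about 0.7 N·m, never straining it past 1.2 N·m. Lay the spanner back flat on the blue mat; turn the nut with the spanner, not the fingers, and leave the other things where they are.

Things in the scene. Friction and masses are not known exactly. Their poses are not given: they have to be found in the camera images.
- spanner_grip (a point): centre of the handle of the steel double-ended cranked ring spanner, half-way up the bar. The bar is 13 mm wide, 10 mm high, straight for 90 mm; when the spanner lies on its two rings the bar's centre is 35 mm above what they rest on (the cranks drop from it to the rings at both ends). Axes as the spanner's
- spanner_ring (a point): centre of the larger ring, 85 mm from spanner_grip along the spanner's +x, 7 mm above its underside. Ring 45 mm outside, 14 mm high, open through; hexagonal hole 31.6 mm across flats with one flat square to the spanner's x axis (it drops on every 60 degrees, with 1.6 mm of play across flats and about 6 degrees of turning play either way)
- spanner: the whole spanner, 0.45 to 0.6 kg, 211 mm long; origin midway between the ring centres at the level of their undersides, +x towards the larger ring, z up. The smaller ring (37 mm outside, for 24 mm) is at -x, 85 mm from the origin. Starts on the mat
- nut: hex nut, 30 mm across flats, 17 mm high, its stud stands 7 mm out of it. Origin on the axis at the nut's underside, 33 mm above the bench, which is also the top of its washer (37 mm across), where the ring's underside sits when right down; x axis square to one flat. Runs down against about 0.18 N·m, then stops hard. The ring presses on its corners with about 85 N in all for each N·m
- nut_turn (a joint): turn of the nut in rad, growing clockwise seen from above (tightening); starts at 0 to 0.55, comes up hard at 2.30. At 2.30 one flat of the nut faces 25 degrees left of the cabinet's x axis
- cabinet: open-backed cast LED display cabinet lying face down, fixed, 500 x 500 mm, walls 80 mm high and 8 mm thick, floor inside at 24 mm. Origin on the nut's axis, on the bench; x along the right wall away from the robot, y to the left along the near wall. Inner faces of the right and near walls are 40 mm from the nut's axis
- mat: blue silicone repair mat, 280 x 420 x 5 mm (x, y, z), origin at its centre underneath; fixed. Free area about its middle and left (+y) part
- screwdriver: black-handled screwdriver, 200 mm, on the right part of the mat; bystander
- syringe: flux syringe, 160 mm, at the right edge of the mat; bystander
- screw_tray: small black tray of screws, 90 x 60 x 28 mm, inside the cabinet; bystander
- spray_can: spray can, 66 mm across, 190 mm tall, beyond the mat; bystander
- tip_cleaner: round black tip cleaner pot, 80 mm across, 67 mm tall, beyond the mat; bystander
- tin: small steel tin, 72 mm across, 55 mm tall, between mat and robot; bystander
- power_supply (a point): top corner, nearest the nut, of the slim power supply (50 mm wide, 220 mm long) that lies along the cabinet's near wall, 64 mm above the bench. Between it and the right wall the spanner's handle, reckoned from the seated ring, can swing only from about -7 to 80 degrees (from the cabinet's x axis towards its y axis)

How it is judged (in metres and radians):
On the way, in this order (a step that is already met when the one before it is completed fails the run):
1. the larger ring is right down over the nut (horizontal distance between spanner_ring and nut below 0.004 m and z of spanner_ring in the frame of nut below 0.011 m), for 0.1 s.
2. the nut has come up hard and is nipped up with the spanner (over 38 N between spanner and nut, about 0.45 N·m) (value of joint nut_turn above 2.26 rad and contact force between spanner and nut above 38 N and horizontal distance between spanner_ring and nut below 0.004 m), for 0.15 s.
At the end, for the whole second after the job is handed in: the nut is still home (within 0.05 rad of where it stops), and the spanner lies at rest flat on its two rings on the mat (handle centre over the mat, tilted less than 0.1 rad) (value of joint nut_turn above 2.25 rad and x of spanner_grip in the frame of mat between -0.13 and 0.13 m and y of spanner_grip in the frame of mat between -0.2 and 0.2 m and z of spanner_grip in the frame of mat between 0.036 and 0.045 m and angle between spanner's own z axis and vertical below 0.1 rad and linear speed of spanner below 0.02 m/s); the robot touches nothing.
It fails at once if the nut is strained: spanner and nut press on each other with over 170 N in all (some 1.5 N·m) (contact force between spanner and nut above 170 N).
It fails at once if the fingers push the nut (contact force between the fingers and nut above 3 N).
It fails at once if another thing is moved by over 30 mm (distance of any of screwdriver, syringe, screw_tray, spray_can, tip_cleaner, tin from where it was at the start of the episode above 0.03 m).
It also fails if it takes over 72 s, if anything falls off the work surface, if the arm or the gripper's body presses on something with over 40 N, if the wrist force passes 120 N, or if a joint passes its speed limit or range.

## Working session

There is one attempt and no reset: what is moved stays moved. The work goes in short steps, Python scripts to look and compute and a shell command to move; the robot and the scene stay as the last step left them, time stands still between calls to the robot, and variables do not carry over. Pictures are saved under pics/ and viewed, and the job is handed in when it is done.

```bash
ls -la; mkdir -p pics
python3 - <<'E'
from plant import bot
import cv2
print(bot.get_obs(), bot.tcp_to_grasp)
for n in("scene","top","wrist"):
    c=bot.calibration(n); print(n,c)
    cv2.imwrite(f"pics/{n}0.png",bot.capture(n)[:,:,::-1])
E
```

```text
total 12
drwxr-xr-x  3 agent agent 4096 Dec  6 10:38 .
drwxr-xr-x 23 root  root  4096 Dec  6 10:38 ..
drwxr-xr-x  2 agent agent 4096 Dec  6 10:38 pics
{'time': 0.0, 'joint_positions': array([-1.43998705e+00,  3.42715049e-01,  1.52503491e+00, -4.24393983e-06,
        1.27537705e+00, -1.46004122e-01]), 'dq': array([ 3.98022883e-05, -1.49513112e-03,  2.41415067e-03,  2.61682196e-04,
       -1.37096056e-04,  1.41408596e-03]), 'tau': array([ 9.69883399e-05, -4.31234050e+01, -2.44217044e+01,  7.20440154e-02,
        5.61321003e-02, -1.31546972e-04]), 'tool_pos': array([ 143.4422721 , -504.59850645,  226.04269356]), 'tcp_rot': array([-3.14007403e+00, -2.19212702e-04,  2.76814471e-01]), 'contact_force': array([0.48434765, 0.22144051, 0.09391475]), 'moment': array([-0.00025861,  0.02110443, -0.00742997]), 'grip_width': 91.68422011344936} 18.8
scene {'fx': 434.34023735017377, 'fy': 434.34023735017377, 'cx': 259.19962472007467, 'cy': 191.5791332513896, 'cam_to_world': array([[ 8.27096679e-01,  3.86886967e-01, -4.07712592e-01,
         1.00538504e+03],
       [ 5.62059186e-01, -5.70282152e-01,  
[... 443 characters left out ...]
, -2.26650767e-02, -9.48318148e-03,
        -1.52764060e+02],
       [ 1.29375445e-02, -1.57493923e-01, -9.87435205e-01,
         1.26811876e+03],
       [ 0.00000000e+00,  0.00000000e+00,  0.00000000e+00,
         1.00000000e+00]])}
wrist {'fx': 266.7145293520078, 'fy': 266.7145293520078, 'cx': 252.08152227641202, 'cy': 194.26823785231204, 'cam_to_world': array([[ 2.71471030e-01, -9.19590329e-01, -2.84001949e-01,
         2.20586132e+02],
       [-9.62446540e-01, -2.59496967e-01, -7.97369594e-02,
        -4.83597838e+02],
       [-3.72307553e-04,  2.94982967e-01, -9.55502439e-01,
         3.83546422e+02],
       [ 0.00000000e+00,  0.00000000e+00,  0.00000000e+00,
         1.00000000e+00]])}
```

View pics/scene0.png

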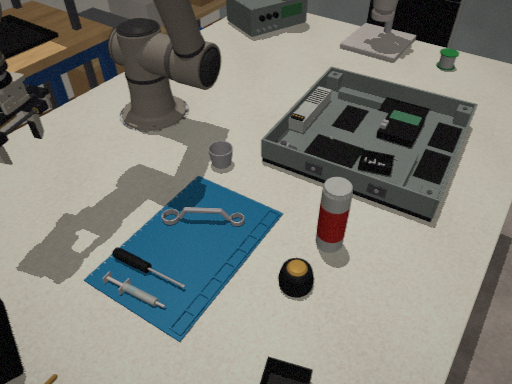

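View pics/top0.png

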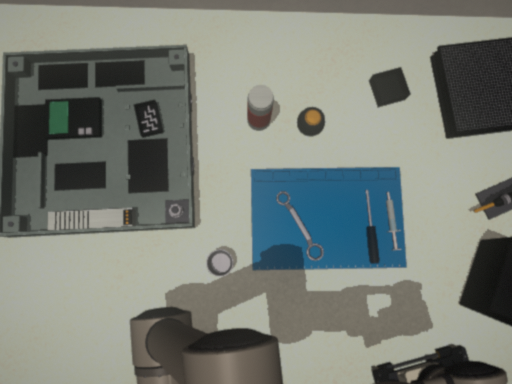

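View pics/wrist0.png

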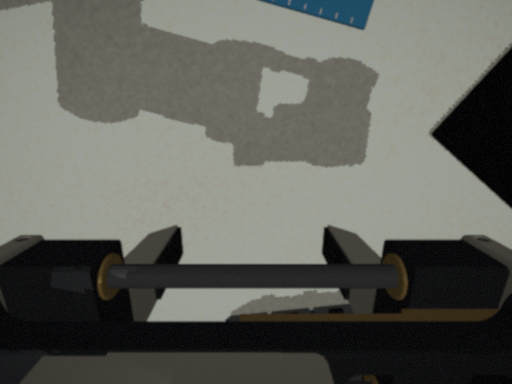

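Scene and top views show the spanner on the mat in the top view, with the larger ring at about (315,252) and the smaller at (283,198). The nut is at about (175,210) in the cabinet's near right corner. I'll take rough positions from these, then a closer look from the wrist camera.

```bash
cat > h.py <<'E'
from plant import bot
import numpy as np, cv2
from scipy.spatial.transform import Rotation as R
def snap(n,name):
    c=bot.calibration(n); im=bot.capture(n)[:,:,::-1].copy(); cv2.imwrite(f"pics/{name}.png",im); return im,c
def ray(c,u,v,z):
    T=c["cam_to_world"]; d=T[:3,:3]@[(u-c["cx"])/c["fx"],(v-c["cy"])/c["fy"],1]; o=T[:3,3]
    return o+d*(z-o[2])/d[2]
def pix(c,p):
    T=c["cam_to_world"]; q=T[:3,:3].T@(np.array(p)-T[:3,3]); return c["fx"]*q[0]/q[2]+c["cx"],c["fy"]*q[1]/q[2]+c["cy"]
def st():
    o=bot.get_obs(); Rm=R.from_euler('xyz',o["tcp_rot"]).as_matrix()
    return o,Rm
E
python3 - <<'E'
from h import *
im,c=snap("top","top1")
print("big",ray(c,315,252,19),"small",ray(c,283,198,19),"nut",ray(c,175.5,210,57))
x=cv2.resize(im[170:270,150:350],None,fx=4,fy=4,interpolation=cv2.INTER_CUBIC); cv2.imwrite("pics/topz.png",x)
E
```

```text
big [ 389.36289813 -339.21235484   19.        ] small [ 534.4132784  -251.40494731   19.        ] nut [490.45924258  35.37574973  57.        ]
```

View pics/topz.png

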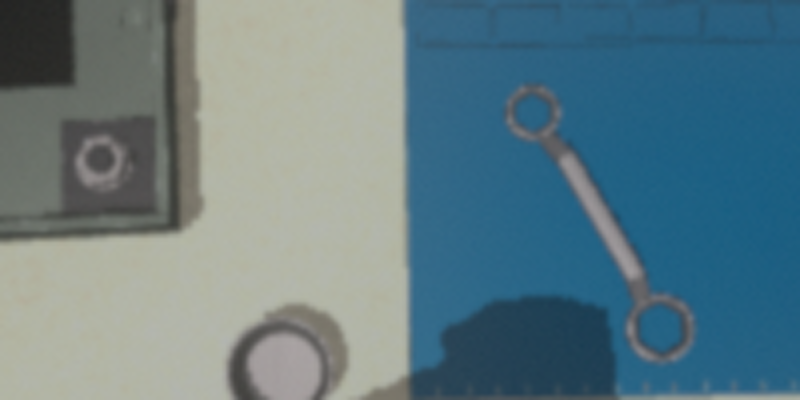

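Top view zoom: the big ring's centre is at (661,327) and the small one's at (532,112), which puts them 169.6 mm apart against the 170 mm given. The handle points 31° from x. I'm turning the wrist by about 195° so that its camera looks along the spanner at the large ring.

```bash
python3 -m inch '[1.3,0.85,0,0,0,7.8,1, 2.6,1.7,0,0,0,15.6,1, 3.9,2.5,0,0,0,23.4,1, 5.2,3.4,0,0,0,31.2,1, 6.5,4.2,0,0,0,39,1]'
python3 -m inch '[1.3,0.85,0,0,0,7.8,1, 2.6,1.7,0,0,0,15.6,1, 3.9,2.5,0,0,0,23.4,1, 5.2,3.4,0,0,0,31.2,1, 6.5,4.2,0,0,0,39,1]'
python3 -m inch '[1.3,0.85,0,0,0,7.8,1, 2.6,1.7,0,0,0,15.6,1, 3.9,2.5,0,0,0,23.4,1, 5.2,3.4,0,0,0,31.2,1, 6.5,4.2,0,0,0,39,1]'
python3 - <<'E'
from h import *
o,_=st(); print(o["joint_positions"],o["tool_pos"],o["tcp_rot"])
E
```

```text
time: 0.7
tool_pos: [208.9, -462.2, 226.1]
tcp_rot: [-3.14, -0.0, 0.963]
contact_force: [0.5, 0.8, 0.4]
grip_width: 91.6
time: 1.2
tool_pos: [274.4, -419.7, 226.0]
tcp_rot: [-3.14, -0.001, 1.649]
contact_force: [-0.6, -1.4, 0.1]
grip_width: 91.5
time: 1.7
tool_pos: [339.8, -377.1, 225.8]
tcp_rot: [-3.14, -0.001, 2.336]
contact_force: [-0.2, -0.3, 0.4]
grip_width: 92.0
[-9.87506671e-01  3.11843226e-01  1.57106182e+00 -1.59838568e-03
  1.25981768e+00 -1.75187890e+00] [ 339.81402909 -377.12769365  225.78955999] [-3.14029995e+00 -1.38590807e-03  2.33565762e+00]
```

```bash
python3 -m inch '[1.3,0.85,0,0,0,7.8,1, 2.6,1.7,0,0,0,15.6,1, 3.9,2.5,0,0,0,23.4,1, 5.2,3.4,0,0,0,31.2,1, 6.5,4.2,0,0,0,39,1]'
python3 -m inch '[1.2,0.8,0,0,0,7.8,1, 2.4,1.6,0,0,0,15.6,1, 3.6,2.4,0,0,0,23.4,1, 4.8,3.2,0,0,0,31.2,1, 5.7,4.0,0,0,0,38.4,1]'
python3 - <<'E'
from h import *
o,_=st(); print(o["joint_positions"],o["tool_pos"],o["tcp_rot"])
im,c=snap("wrist","w1")
for p in [(389,-339,19),(462,-295,45),(534.4,-251.4,19)]: print(pix(c,p))
print(c["cam_to_world"])
E
```

```text
time: 2.2
tool_pos: [405.3, -334.6, 225.6]
tcp_rot: [-3.141, -0.002, 3.022]
contact_force: [0.5, -0.3, 0.9]
grip_width: 91.6
time: 2.7
tool_pos: [462.8, -294.1, 225.3]
tcp_rot: [-3.141, -0.002, -2.585]
contact_force: [-1.0, -1.3, -0.1]
grip_width: 91.5
[-7.04771707e-01  3.86131550e-01  1.46137203e+00 -1.92048811e-03
  1.29417115e+00 -2.83135895e+00] [ 462.80419547 -294.08225824  225.3155556 ] [-3.14110728e+00 -1.78444385e-03 -2.58527759e+00]
(np.float64(253.49973958245644), np.float64(107.28907379177197))
(np.float64(252.67630044231956), np.float64(175.9881563967536))
(np.float64(251.92132468916986), np.float64(227.54262624396222))
[[-5.26498570e-01  8.12328880e-01  2.50840678e-01  3.94837052e+02]
 [ 8.50174551e-01  5.03607085e-01  1.53568017e-01 -3.36874089e+02]
 [-1.57740732e-03  2.94111703e-01 -9.55769752e-01  3.82883456e+02]
 [ 0.00000000e+00  0.00000000e+00  0.00000000e+00  1.00000000e+00]]
```

View pics/w1.png

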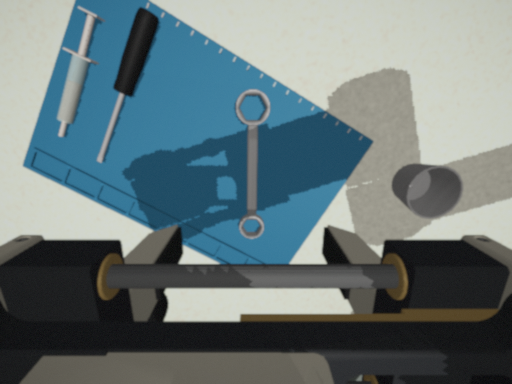

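The wrist view shows the spanner running vertically down the image, with the big ring at about (252,107), the small ring at about (251,227), and both within 1–2 px of where the top-view estimate put them. Next I'll refine this from the ring outlines.

Run:
```python
from h import *
im=cv2.imread("pics/w1.png").astype(int)
c=bot.calibration("wrist")
b,g,r=im[...,0],im[...,1],im[...,2]
m=((b-r)<35).astype(np.uint8)
sub=np.zeros_like(m); sub[80:240,215:290]=m[80:240,215:290]
n,l,s,ce=cv2.connectedComponentsWithStats(sub)
k=1+np.argmax(s[1:,4]); sp=(l==k).astype(np.uint8); print(s[k])
cs,hi=cv2.findContours(sp,cv2.RETR_CCOMP,cv2.CHAIN_APPROX_NONE)
P=[]
for q,h in zip(cs,hi[0]):
    if h[3]>=0 and cv2.contourArea(q)>40:
        M=cv2.moments(q); u,v=M["m10"]/M["m00"],M["m01"]/M["m00"]; p=ray(c,u,v,19); P.append(p); print(cv2.contourArea(q),u,v,p)
# bar centreline
ys=range(135,205); xs=[np.nonzero(sp[y])[0].mean() for y in ys]; print(np.polyfit(ys,xs,1))
if len(P)>=2:
    d=P[0]-P[1]; print(np.linalg.norm(d),np.degrees(np.arctan2(d[1],d[0])),(P[0]+P[1])/2)
cv2.imwrite("pics/sp.png",cv2.resize(sp[70:250,200:300]*255,None,fx=3,fy=3))
```

```text
[ 235   89   35  150 1758]
188.5 250.95844385499558 225.39080459770113 [ 533.0885379 -252.6926222   19.       ]
540.0 252.18580246913578 107.15308641975308 [ 391.19590401 -339.77198616   19.        ]
[-1.01565917e-02  2.53528685e+02]
166.48223682196397 31.537397883641265 [ 462.14222096 -296.23230418   19.        ]
```

View pics/sp.png

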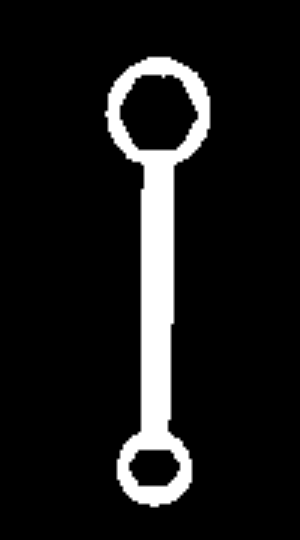

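```bash
python3 -m inch '[-0.07,-0.15,-4,0,0,-0.4,1, -0.07,-0.15,-8,0,0,-0.4,1, -0.07,-0.15,-12,0,0,-0.4,1, -0.07,-0.15,-15,0,0,-0.4,1, -0.07,-0.15,-16,0,0,-0.4,1]'
python3 -m inch '[0,0,-1,0,0,0,1, 0,0,-2,0,0,0,1, 0,0,-2.8,0,0,0,1, 0,0,-3.4,0,0,0,1, 0,0,-3.4,0,0,0,1]'
python3 - <<'E'
from h import *
o,_=st(); print(o["joint_positions"],o["tool_pos"],o["tcp_rot"])
im,c=snap("wrist","w2")
E
```

```text
time: 3.25
tool_pos: [461.2, -293.3, 62.2]
tcp_rot: [3.136, -0.003, -2.588]
contact_force: [0.5, 1.0, 0.5]
grip_width: 92.0
time: 3.75
tool_pos: [461.1, -293.2, 27.9]
tcp_rot: [3.136, -0.003, -2.588]
contact_force: [-0.6, -0.1, 0.9]
grip_width: 91.5
[-7.06163656e-01  6.17989117e-01  1.68979956e+00 -1.29717850e-03
  8.40262722e-01 -2.82983701e+00] [ 461.06019951 -293.21982201   27.85330588] [ 3.13573946e+00 -2.89545991e-03 -2.58783847e+00]
```

View pics/w2.png

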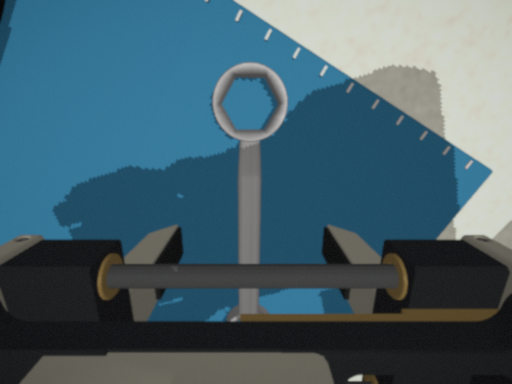

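The bar lies centred between the jaws at column ≈249, with the ring at (250,101). Now closing the fingers.

```bash
python3 -m inch '[0,0,0.2,0.3,0,0,1, 0,0,0.2,0.3,0,0,-1, 0,0,0.2,0.3,0,0,-1, 0,0,0.2,0.3,0,0,-1, 0,0,0.2,0.3,0,0,-1]'
python3 -m inch '[0,0,0,0,0,0,-1, 0,0,0,0,0,0,-1, 0,0,0,0,0,0,-1, 0,0,0,0,0,0,-1, 0,0,0,0,0,0,-1]'
python3 - <<'E'
from h import *
o,_=st(); print(o)
E
```

```text
time: 4.3
tool_pos: [461.3, -293.4, 30.4]
tcp_rot: [3.132, 0.0, -2.588]
contact_force: [1.3, -0.7, -0.3]
grip_width: 64.8
time: 4.8
tool_pos: [461.3, -293.4, 30.4]
tcp_rot: [3.132, 0.0, -2.588]
contact_force: [0.2, -0.4, 0.0]
grip_width: 24.4
{'time': 4.8, 'joint_positions': array([-0.70840904,  0.61538667,  1.68541129,  0.0039753 ,  0.84990641,
       -2.83573885]), 'dq': array([ 1.24450906e-03, -2.47715251e-04,  8.46535591e-05, -1.17191250e-04,
        6.12362588e-04,  1.74807612e-03]), 'tau': array([ 1.50771568e-03, -4.97349143e+01, -1.76098484e+01, -5.57483209e-02,
        3.28196003e-02,  8.88067279e-04]), 'tool_pos': array([ 461.29503391, -293.3650888 ,   30.37663732]), 'tcp_rot': array([ 3.13200812e+00,  8.00650490e-05, -2.58769707e+00]), 'contact_force': array([ 0.16224201, -0.43999446,  0.02818156]), 'moment': array([ 0.12721521, -0.14275639, -0.00264429]), 'grip_width': 24.39848992751474}
```

```bash
cat >> h.py <<'E'
def level():
    "world rotvec (deg) that makes tool vertical with same yaw"
    o,Rm=st(); D=R.from_euler('xyz',[np.pi,0,o["tcp_rot"][2]])*R.from_matrix(Rm).inv()
    return np.round(D.as_rotvec(degrees=True),2)
E
python3 -m inch '[0,0,0,0,0,0,-1, 0,0,0,0,0,0,-1, 0,0,0,0,0,0,-1, 0,0,0,0,0,0,-1, 0,0,0,0,0,0,-1]'; python3 -c "
from h import *
print(level(), st()[0]['moment'],st()[0]['contact_force'],st()[0]['tool_pos'])"
```

```text
time: 5.3
tool_pos: [461.5, -293.6, 30.5]
tcp_rot: [3.133, 0.0, -2.588]
contact_force: [1.5, -1.7, -0.2]
grip_width: 12.3
[-0.44 -0.25 -0.  ] [-0.21360817 -0.39839148 -0.00680893] [ 1.54718254 -1.7056757  -0.24012955] [ 461.54545587 -293.63582032   30.46990277]
```

```bash
python3 -m inch '[0,0,0.5,-0.2,-0.1,0,-1, 0,0,1,-0.4,-0.2,0,-1, 0,0,2,-0.4,-0.25,0,-1, 0,0,3.5,-0.4,-0.25,0,-1, 0,0,5,-0.4,-0.25,0,-1]'
python3 - <<'E'
from h import *
o,_=st(); print(o["contact_force"],o["moment"],level())
im,c=snap("wrist","w3"); snap("scene","s3")
E
```

```text
time: 5.8
tool_pos: [461.2, -293.3, 81.3]
tcp_rot: [3.14, 0.0, -2.588]
contact_force: [-0.3, 0.6, -3.6]
grip_width: 12.8
[-0.30979043  0.59466092 -3.55493622] [ 0.19036133 -0.12819171 -0.02390731] [-0.07 -0.04 -0.  ]
```

View pics/w3.png

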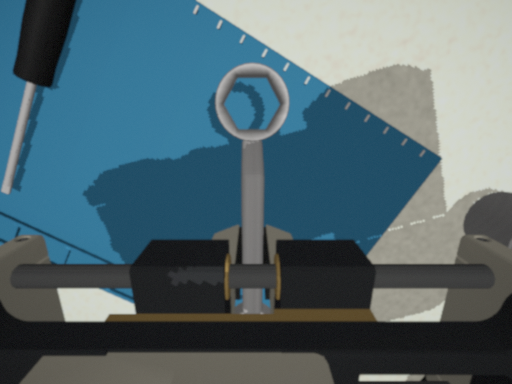

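View pics/s3.png

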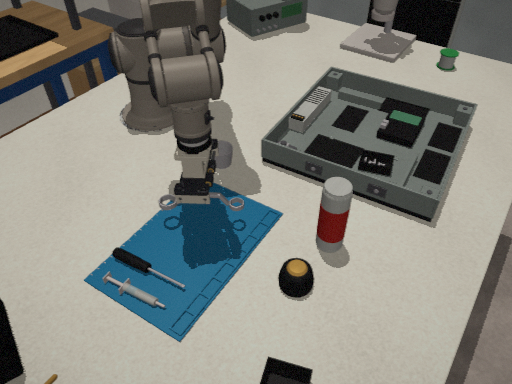

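```bash
python3 -m inch '[0,0,4,0,0,0,-1, 0,0,8,0,0,0,-1, 1,3,9,0,0,0,-1, 2.5,7,9,0,0,0,-1, 4,11,9,0,0,0,-1]'
python3 -m inch '[1.5,4,0,0,0,0,-1, 3,8,0,0,0,0,-1, 4.5,12,0,0,0,0,-1, 6,16,0,0,0,0,-1, 7,18.5,0,0,0,0,-1]'
python3 - <<'E'
from h import *
o,_=st(); print(o["tool_pos"],o["contact_force"],o["moment"],level())
im,c=snap("wrist","w4"); np.save("c4.npy",c["cam_to_world"])
E
```

```text
time: 6.4
tool_pos: [502.5, -183.3, 173.0]
tcp_rot: [-3.138, 0.002, -2.589]
contact_force: [1.1, 0.8, -4.6]
grip_width: 12.7
time: 6.9
tool_pos: [572.4, 4.8, 172.3]
tcp_rot: [-3.14, 0.001, -2.588]
contact_force: [0.5, -1.0, -4.3]
grip_width: 12.3
[572.44139603   4.75359292 172.2862662 ] [ 0.49253264 -0.96157738 -4.28542187] [ 0.06060279 -0.17395702 -0.00567721] [0.05 0.13 0.  ]
```

View pics/w4.png

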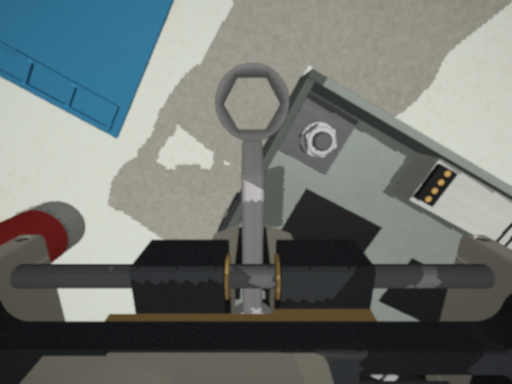

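Run:
```python
import cv2
im=cv2.imread("pics/w4.png"); cv2.imwrite("pics/w4z.png",cv2.resize(im[60:210,200:400],None,fx=4,fy=4,interpolation=cv2.INTER_CUBIC))
cv2.imwrite("pics/w4n.png",cv2.resize(im[115:165,295:345],None,fx=12,fy=12,interpolation=cv2.INTER_CUBIC))
```

```text
(no output)
```

View pics/w4z.png

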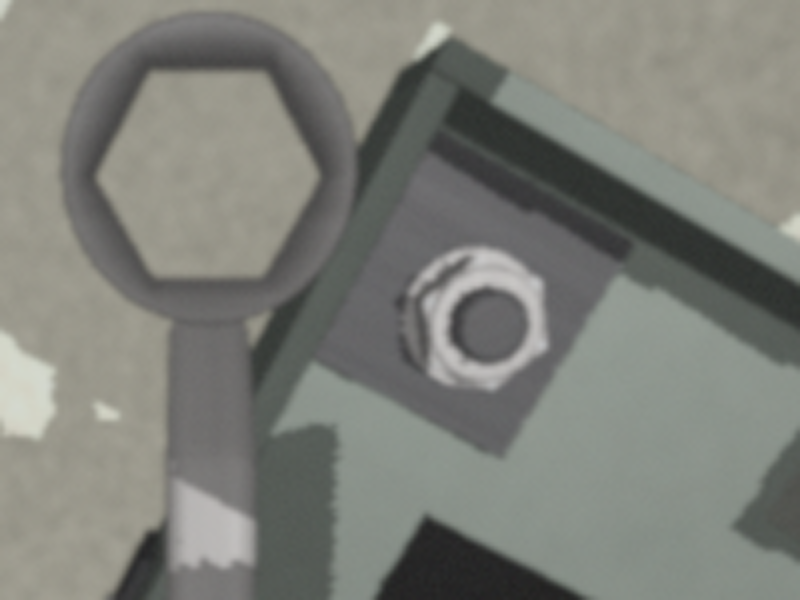

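View pics/w4n.png

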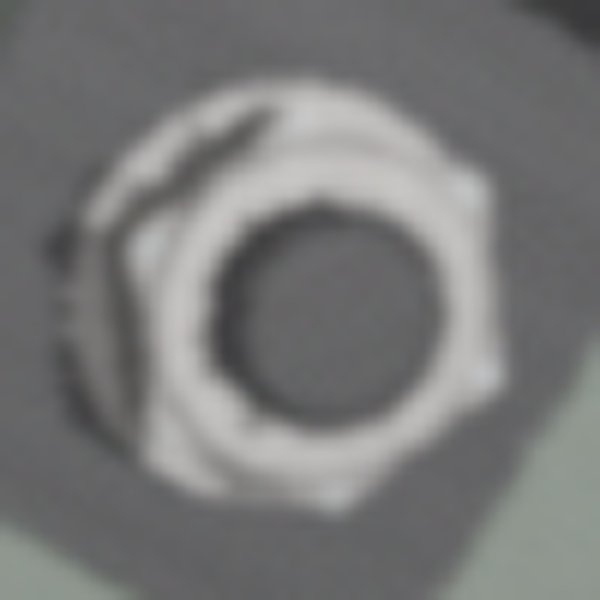

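Run:
```python
from h import *
c=bot.calibration("wrist"); c["cam_to_world"]=np.load("c4.npy")
f=lambda x,y,k,ox,oy:((x+.5)/k-.5+ox,(y+.5)/k-.5+oy)
cor=[(475,185),(485,385),(340,500),(155,455),(140,240)]
P=np.array([ray(c,*f(x,y,12,295,115),49)[:2] for x,y in cor])
ce=((P[0]+P[3])/2+(P[1]+P[4])/2)/2
print("centre",ce,(P[0]+P[3])/2,(P[1]+P[4])/2,np.linalg.norm(P-ce,axis=1),np.degrees(np.arctan2(*(P-ce).T[::-1]))%60)
s=ray(c,*f(330,318,12,295,115),57); print("stud",s)
w=[ray(c,*f(x,y,4,200,60),80)[:2] for x,y in [(455,90),(260,400),(455,90),(790,265),(490,85),(790,232)]]
for a,b in [(0,1),(2,3),(4,5)]:
    d=w[b]-w[a]; n=np.array([-d[1],d[0]])/np.hypot(*d); print("wall ang",np.degrees(np.arctan2(d[1],d[0])),"dist",n@(ce-w[a]))
# ring hole in camera
for x,y in [(209,167)]:
    print("ring",ray(c,*f(x,y,4,200,60),172.3-25.5+14))
o,_=st(); h=o["tcp_rot"][2]+np.pi; print("ring pred",o["tool_pos"][:2]-85*np.array([np.cos(h),np.sin(h)]), np.degrees(h))
```

```text
centre [492.0805156   37.26530795] [492.39572581  37.46158454] [491.76530538  37.06903136] [17.07049173 16.40793087 16.21409496 17.56150356 16.6878077 ] [42.37002664 40.96645738 44.29283876 44.21386589 38.58442156]
stud [491.72619536  36.34495842  57.        ]
wall ang 0.23289505398975727 dist 43.15858902099849
wall ang 96.51921154308162 dist -40.85712526014577
wall ang 97.97111141451727 dist -45.75399968188503
ring [499.39086988 -41.45188131 160.8       ]
ring pred [501.36607022 -37.09781439] 31.83643082939819
```

Run:
```python
from h import *
im=cv2.imread("pics/top1.png"); cv2.imwrite("pics/cab.png",cv2.resize(im[30:250,0:205],None,fx=2.7,fy=2.7,interpolation=cv2.INTER_CUBIC))
```

```text
(no output)
```

View pics/cab.png

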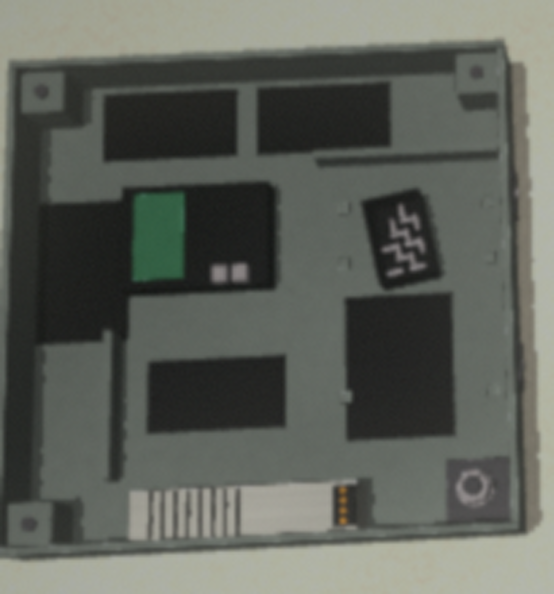

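Run:
```python
from h import *
c=bot.calibration("top")
f=lambda x,y:((x+.5)/2.7-.5,(y+.5)/2.7-.5+30)
a,b,d=[ray(c,*f(*p),80) for p in [(10,62),(503,42),(525,531)]]
for p,q in[(b,a),(d,b)]: print(np.linalg.norm(p-q),np.degrees(np.arctan2(*(q-p)[[1,0]])))
e=ray(c,*f(0,557),80); print("near",np.degrees(np.arctan2(*(e-d)[[1,0]])))
print("corner",d,"ps",ray(c,*f(357,485),64))
```

```text
496.72543798447504 94.05059716766432
498.6027408969063 4.8898645508257905
near 94.09907733335152
corner [446.58227075 -18.09342147  80.        ] ps [488.9223435  148.45448189  64.        ]
```

Nut: centre about (321,141) px. The corner rays put it at about (492,37) with 16–17.5 mm corner radii (17.3 expected), and one flat is about 12° from world x. The cabinet axis is about 4.5°, so the flat sits about 7.5° in the cabinet frame, inside the possible 5–37°. That leaves roughly 102° to turn. I'll seat the handle near 64° (cabinet frame), so two strokes should do it. First the ring goes over the nut, still above the walls.

```bash
python3 -m inch '[-1,2.2,0,0,0,7.3,-1, -2,4.4,0,0,0,14.6,-1, -3,6.7,0,0,0,22,-1, -4,9,0,0,0,29.4,-1, -5,11.2,0,0,0,36.7,-1]'
python3 -m inch '[0,0,-1.5,0,0,0,-1, 0,0,-3,0,0,0,-1, 0,0,-4.5,0,0,0,-1, 0,0,-5.7,0,0,0,-1, 0,0,-5.7,0,0,0,-1]'
python3 - <<'E'
from h import *
o,_=st(); print(o["tool_pos"],o["tcp_rot"],o["contact_force"],o["moment"],level(),o["joint_positions"])
im,c=snap("wrist","w5"); np.save("c5.npy",c["cam_to_world"])
cv2.imwrite("pics/w5z.png",cv2.resize(im[50:170,180:330],None,fx=5,fy=5,interpolation=cv2.INTER_CUBIC))
E
```

```text
time: 7.45
tool_pos: [522.5, 120.4, 171.7]
tcp_rot: [3.141, 0.003, -1.94]
contact_force: [-0.7, 1.1, -5.0]
grip_width: 12.5
time: 7.95
tool_pos: [521.0, 120.1, 112.7]
tcp_rot: [3.137, 0.001, -1.94]
contact_force: [0.0, -0.1, -4.9]
grip_width: 12.3
[521.03531606 120.14484408 112.70956543] [ 3.13728959e+00  1.30753670e-03 -1.94037221e+00] [ 0.01097662 -0.05028273 -4.85352896] [ 0.21394551 -0.05294046  0.05856824] [-0.16 -0.2  -0.  ] [ 0.0814202   0.47924981  1.65238565  0.00359706  1.01326302 -2.69250762]
```

View pics/w5.png

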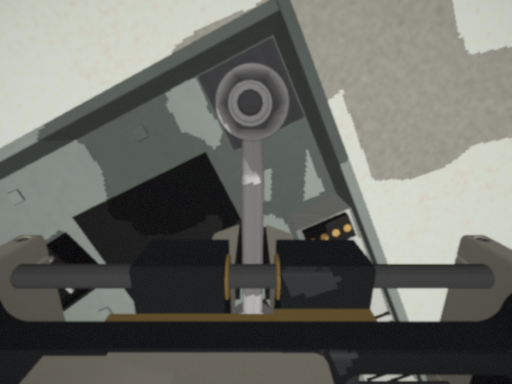

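View pics/w5z.png

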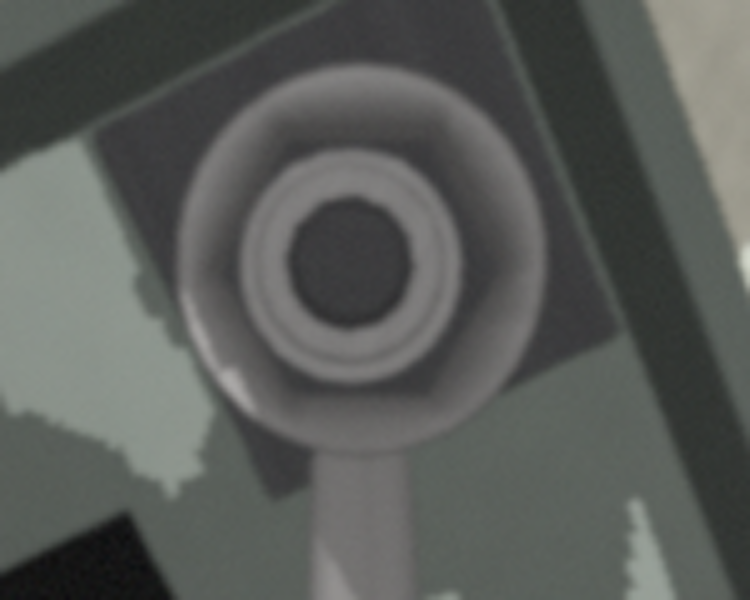

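```bash
cat >> h.py <<'E'
def rel(c,box,k,ringpx,zr,studpx,zs):
    f=lambda x,y:((x+.5)/k-.5+box[0],(y+.5)/k-.5+box[1])
    a=ray(c,*f(*ringpx),zr); b=ray(c,*f(*studpx),zs); return a,b,(b-a)[:2]
E
python3 - <<'E'
from h import *
c=bot.calibration("wrist"); c["cam_to_world"]=np.load("c5.npy")
print(rel(c,(180,50),5,(362,258),101.2,(350,262),57))
print(rel(c,(180,50),5,(362,258),101.2,(351,266),49.5))
# size checks
print(np.linalg.norm(rel(c,(180,50),5,(178,258),101.2,(546,258),101.2)[2]), np.linalg.norm(rel(c,(180,50),5,(288,262),57,(413,262),57)[2]))
im=cv2.imread("pics/w5.png")
g=cv2.cvtColor(im,cv2.COLOR_BGR2GRAY)
for p in [(60,6),]:
  z=cv2.resize(g[50:170,180:330],None,fx=5,fy=5,interpolation=cv2.INTER_CUBIC)
  m=(z<85).astype(np.uint8); n,l,s,ce=cv2.connectedComponentsWithStats(m); k=l[262,350]; print("stud blob",s[k],ce[k], z[262,350],z[262,300])
E
```

```text
(array([489.96144952,  38.95741361, 101.2       ]), array([491.17385174,  37.44560724,  57.        ]), array([ 1.21240222, -1.51180636]))
(array([489.96144952,  38.95741361, 101.2       ]), array([491.19511888,  37.813667  ,  49.5       ]), array([ 1.23366937, -1.14374661]))
44.01227501619796 18.878760316200196
stud blob [  287   197   126   133 12840] [349.56970405 263.12811526] 59 59
```

Through the ring the stud is at zoom (350,262), against a ring centre of (362,258), so the ring is about 1.2/-1.3 mm off. I'll correct that, add 1.5° of yaw, and come down to just above the stud.

```bash
python3 -m inch '[-0.05,-0.03,-0.5,-0.1,-0.1,0.8,-1, -0.09,-0.05,-1,-0.16,-0.2,1.5,-1, -0.09,-0.05,-1.6,-0.16,-0.2,1.5,-1, -0.09,-0.05,-2.5,-0.16,-0.2,1.5,-1, -0.09,-0.05,-2.5,-0.16,-0.2,1.5,-1]'
python3 - <<'E'
from h import *
o,_=st(); print(o["tool_pos"],o["tcp_rot"],o["contact_force"],o["moment"],level())
im,c=snap("wrist","w6"); np.save("c6.npy",c["cam_to_world"])
cv2.imwrite("pics/w6z.png",cv2.resize(im[50:170,180:330],None,fx=5,fy=5,interpolation=cv2.INTER_CUBIC))
E
```

```text
time: 8.5
tool_pos: [520.0, 119.6, 87.5]
tcp_rot: [3.141, -0.0, -1.914]
contact_force: [0.1, -0.1, -4.0]
grip_width: 12.1
[520.02551203 119.62693977  87.45736435] [ 3.14104756e+00 -2.89837436e-04 -1.91421693e+00] [ 0.09625141 -0.07721879 -3.96500111] [ 0.17501853 -0.1246361   0.04847663] [ 0.01 -0.03  0.  ]
```

View pics/w6z.png

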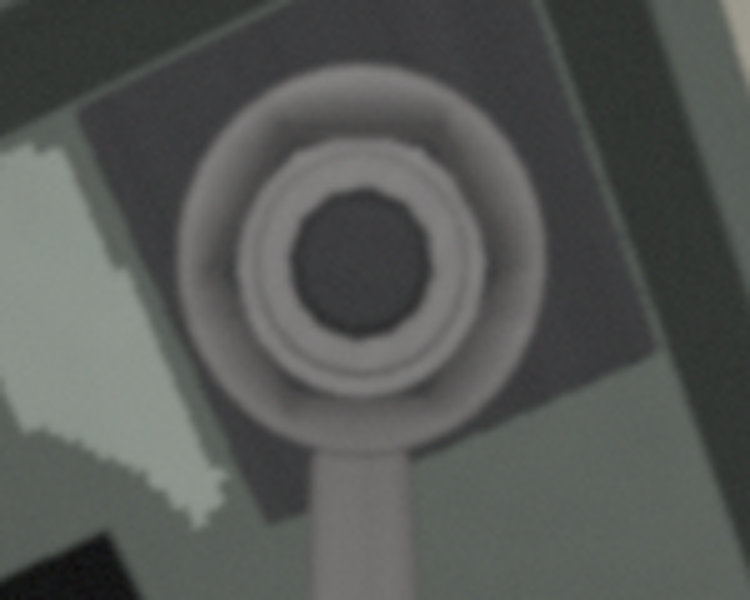

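```bash
cat >> h.py <<'E'
def gauge(name,cf,zt):
    c=bot.calibration("wrist"); c["cam_to_world"]=np.load(cf); im=cv2.imread(name)
    g=cv2.cvtColor(im,cv2.COLOR_BGR2GRAY); z=cv2.resize(g[50:170,180:330],None,fx=5,fy=5,interpolation=cv2.INTER_CUBIC)
    v=int(z[262,350]); m=(z<(v+27)).astype(np.uint8); n,l,s,ce=cv2.connectedComponentsWithStats(m); k=l[262,350]
    print("stud",s[k],ce[k])
    b=s[k]; sc=(b[0]+b[2]/2,b[1]+b[3]/2)
    return rel(c,(180,50),5,(362,258),zt-11.5,sc,57), rel(c,(180,50),5,(362,258),zt-15.1,sc,57)
E
python3 -c "
from h import *
print(gauge('pics/w6.png','c6.npy',87.5))"
```

```text
stud [  289   188   144   153 16803] [360.71624115 263.59667916]
((array([491.09355338,  37.62804274,  76.        ]), array([491.27444711,  37.69771445,  57.        ]), array([0.18089373, 0.06967172])), (array([491.05154282,  37.50385787,  72.4       ]), array([491.27444711,  37.69771445,  57.        ]), array([0.22290429, 0.19385658])))
```

The ring and nut are concentric within about 0.2 mm, and the nut's two upper corners at (295,150) and (430,150) sit symmetrically under the ring's flat. Lowering it on now, watching the force.

```bash
python3 -m inch '[0.02,0.01,-0.5,0,0,0,-1, 0.02,0.01,-1,0,0,0,-1, 0.02,0.01,-1.2,0,0,0,-1, 0.02,0.01,-1.4,0,0,0,-1, 0.02,0.01,-1.6,0,0,0,-1]'
python3 -c "
from h import *
o,_=st(); print(o['tool_pos'],o['contact_force'],o['moment'],level())"
```

```text
time: 9.05
tool_pos: [520.8, 119.8, 72.2]
tcp_rot: [-3.141, 0.0, -1.914]
contact_force: [0.4, 0.1, -2.8]
grip_width: 12.9
[520.83494106 119.82113739  72.16324774] [ 0.3910234   0.09381871 -2.78489027] [ 0.04564846  0.18093175 -0.06544156] [-0.01  0.05  0.  ]
```

```bash
python3 -m inch '[0,0,-0.2,0,0,0,-1, 0,0,-0.4,0,0,0,-1, 0,0,-0.6,0,0,0,-1, 0,0,-0.8,0,0,0,-1, 0,0,-0.8,0,0,0,-1]'
python3 - <<'E'
from h import *
o,_=st(); print(o["tool_pos"],o["tcp_rot"],o["contact_force"],o["moment"],level())
im,c=snap("wrist","w7"); np.save("c7.npy",c["cam_to_world"])
cv2.imwrite("pics/w7z.png",cv2.resize(im[50:170,180:330],None,fx=5,fy=5,interpolation=cv2.INTER_CUBIC))
E
```

```text
time: 9.55
tool_pos: [520.5, 119.6, 63.8]
tcp_rot: [-3.142, -0.0, -1.914]
contact_force: [-1.9, -2.7, -3.2]
grip_width: 12.7
[520.51041775 119.63679489  63.81492175] [-3.14156985e+00 -2.44685403e-04 -1.91419825e+00] [-1.93338673 -2.65002268 -3.17819271] [-0.48317472  0.32037452 -0.06757576] [ 0.01 -0.   -0.  ]
```

View pics/w7z.png

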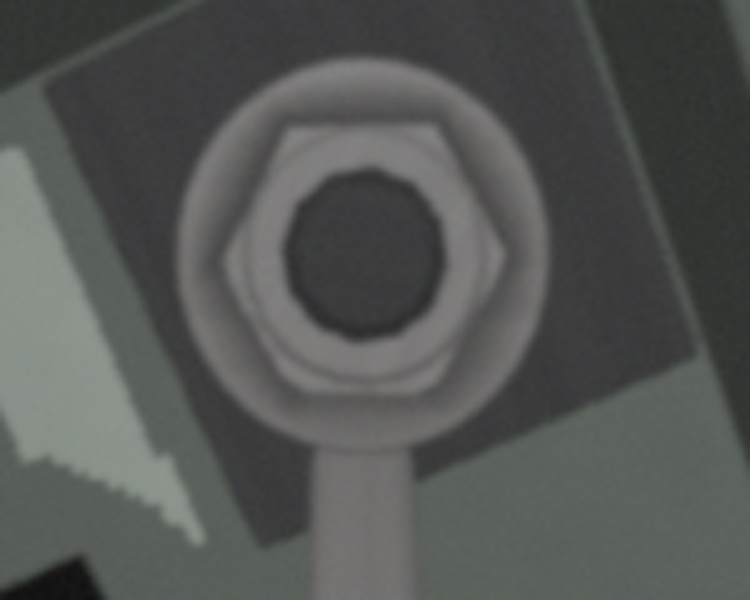

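```bash
python3 -m inch '[-0.01,-0.03,-0.15,0,0,0,-1, -0.01,-0.03,-0.3,0,0,0,-1, -0.01,-0.03,-0.4,0,0,0,-1, -0.01,-0.03,-0.5,0,0,0,-1, -0.01,-0.03,-0.5,0,0,0,-1]'
python3 -c "
from h import *
o,_=st(); print(o['tool_pos'],o['contact_force'],o['moment'],level())"
```

```text
time: 10.1
tool_pos: [520.4, 119.3, 58.8]
tcp_rot: [3.142, -0.0, -1.914]
contact_force: [-0.6, -0.8, -3.5]
grip_width: 12.6
[520.42395478 119.332394    58.78074056] [-0.61800625 -0.76905303 -3.51093556] [-0.10461742  0.15257318 -0.0129606 ] [ 0.02 -0.01  0.  ]
```

Seated: z is 58.8 and the ring's underside is at about 33 mm. Now I'll work out the arc of the first stroke.

```bash
cat >> h.py <<'E'
def arc(turns,L=86.0,C=None):
    "print deltas in cm for yaw turns (deg) about nut axis"
    o,_=st(); h=o["tcp_rot"][2]+np.pi; p=o["tool_pos"][:2]
    C=p-L*np.array([np.cos(h),np.sin(h)]) if C is None else np.array(C)
    print("h",np.degrees(h)%360,"C",C,"r",np.linalg.norm(p-C),"z",o["tool_pos"][2],"level",level())
    for t in turns:
        a=h+np.radians(t); d=(C+L*np.array([np.cos(a),np.sin(a)])-p)/10; print(t,np.round(d,3))
def tq(C=(491.5,38.3)):
    o,_=st(); F=o["contact_force"]; r=(o["tool_pos"][:2]-np.array(C))/1000; h=o["tcp_rot"][2]+np.pi
    T=o["moment"][2]+r[0]*F[1]-r[1]*F[0]
    ax=np.array([np.cos(h),np.sin(h)]); pe=np.array([-ax[1],ax[0]])
    print(f"t {o['time']:.2f} h {np.degrees(h)%360:.2f} pos {np.round(o['tool_pos'],2)} F {np.round(F,1)} Mz {o['moment'][2]:.3f} T_on_tool {T:.3f} F_along {F[:2]@ax:.1f} F_perp {F[:2]@pe:.1f} grip {o['grip_width']:.1f}")
E
python3 -c "
from h import *
arc([-2,-4,-6,-8,-10]); tq()"
```

```text
h 70.32659216210597 C [491.4713439   38.35248091] r 86.0 z 58.780740563609946 level [ 0.02 -0.01  0.  ]
-2 [ 0.281 -0.106]
-4 [ 0.558 -0.222]
-6 [ 0.831 -0.347]
-8 [ 1.099 -0.482]
-10 [ 1.362 -0.626]
t 10.10 h 70.33 pos [520.42 119.33  58.78] F [-0.6 -0.8 -3.5] Mz -0.013 T_on_tool 0.015 F_along -0.9 F_perp 0.3 grip 12.6
```

```bash
python3 -m inch '[0.28,-0.11,0,0,0,-2,-1, 0.56,-0.22,0,0,0,-4,-1, 0.83,-0.35,0,0,0,-6,-1, 1.1,-0.48,0,0,0,-8,-1, 1.36,-0.63,0,0,0,-10,-1]'
python3 -c "
from h import *
tq(); arc([-3,-6,-9,-12,-15])"
```

```text
time: 10.6
tool_pos: [533.4, 112.9, 58.4]
tcp_rot: [3.14, -0.002, -2.09]
contact_force: [-2.4, -2.0, -4.6]
grip_width: 12.5
t 10.60 h 60.26 pos [533.35 112.87  58.44] F [-2.4 -2.  -4.6] Mz 0.053 T_on_tool 0.145 F_along -3.0 F_perp 1.0 grip 12.5
h 60.26322374885355 C [490.69489138  38.19842822] r 86.0 z 58.440891124029584 level [ 0.03 -0.12  0.  ]
-3 [ 0.385 -0.233]
-6 [ 0.757 -0.487]
-9 [ 1.116 -0.759]
-12 [ 1.459 -1.05 ]
-15 [ 1.787 -1.359]
```

Turning against about 0.15 N·m, as expected. Continuing the stroke.

```bash
python3 -c "
from h import *
arc([-4,-8,-12,-16,-20],85.8,(491.2,38.2))"
```

```text
h 60.26322374885355 C [491.2  38.2] r 85.74921087836972 z 58.440891124029584 level [ 0.03 -0.12  0.  ]
-4 [ 0.55  -0.332]
-8 [ 1.036 -0.682]
-12 [ 1.497 -1.065]
-16 [ 1.929 -1.479]
-20 [ 2.332 -1.922]
```

```bash
python3 -m inch '[0.55,-0.33,0,0,0,-4,-1, 1.04,-0.68,0,0,0,-8,-1, 1.5,-1.07,0,0,0,-12,-1, 1.93,-1.48,0,0,0,-16,-1, 2.33,-1.92,0,0,0,-20,-1]'
python3 -c "
from h import *
tq(); arc([-4,-8,-12,-16,-20],85.8,(491.2,38.2))"
```

```text
time: 11.1
tool_pos: [556.4, 93.8, 58.3]
tcp_rot: [3.139, -0.002, -2.441]
contact_force: [-1.8, 0.4, -3.6]
grip_width: 12.8
t 11.10 h 40.12 pos [556.42  93.81  58.33] F [-1.8  0.4 -3.6] Mz 0.065 T_on_tool 0.194 F_along -1.1 F_perp 1.5 grip 12.8
h 40.11571106399399 C [491.2  38.2] r 85.70936054747816 z 58.32612394607775 level [-0.03 -0.17  0.  ]
-4 [ 0.409 -0.504]
-8 [ 0.745 -1.   ]
-12 [ 1.046 -1.518]
-16 [ 1.309 -2.055]
-20 [ 1.535 -2.61 ]
```

```bash
python3 -m inch '[0.41,-0.5,0,0,-0.1,-4,-1, 0.74,-1.0,0,0,-0.15,-8,-1, 1.05,-1.52,0,0,-0.15,-12,-1, 1.31,-2.05,0,0,-0.15,-16,-1, 1.53,-2.61,0,0,-0.15,-20,-1]'
python3 -c "
from h import *
tq(); arc([-3,-6,-9,-12,-14],85.8,(491.2,38.2))"
```

```text
time: 11.6
tool_pos: [571.5, 68.0, 58.3]
tcp_rot: [3.14, -0.0, -2.793]
contact_force: [-3.0, 1.6, -2.5]
grip_width: 12.4
t 11.60 h 19.97 pos [571.54  67.98  58.28] F [-3.   1.6 -2.5] Mz 0.056 T_on_tool 0.276 F_along -2.3 F_perp 2.6 grip 12.4
h 19.966107808505047 C [491.2  38.2] r 85.68544879070443 z 58.282033738433356 level [-0.1  -0.04  0.  ]
-3 [ 0.172 -0.475]
-6 [ 0.292 -0.907]
-9 [ 0.389 -1.346]
-12 [ 0.463 -1.789]
-14 [ 0.499 -2.086]
```

```bash
python3 -m inch '[0.17,-0.47,0,0,0,-3,-1, 0.29,-0.91,0,0,0,-6,-1, 0.39,-1.35,0,0,0,-9,-1, 0.46,-1.79,0,0,0,-12,-1, 0.5,-2.09,0,0,0,-14,-1]'
python3 - <<'E'
from h import *
tq()
im,c=snap("wrist","w8"); np.save("c8.npy",c["cam_to_world"])
cv2.imwrite("pics/w8z.png",cv2.resize(im[50:170,180:330],None,fx=5,fy=5,interpolation=cv2.INTER_CUBIC))
E
```

```text
time: 12.1
tool_pos: [576.4, 47.3, 58.2]
tcp_rot: [3.139, -0.001, -3.039]
contact_force: [-1.1, 1.1, -3.0]
grip_width: 12.4
t 12.10 h 5.85 pos [576.37  47.34  58.24] F [-1.1  1.1 -3. ] Mz 0.008 T_on_tool 0.115 F_along -1.0 F_perp 1.2 grip 12.4
```

View pics/w8z.png

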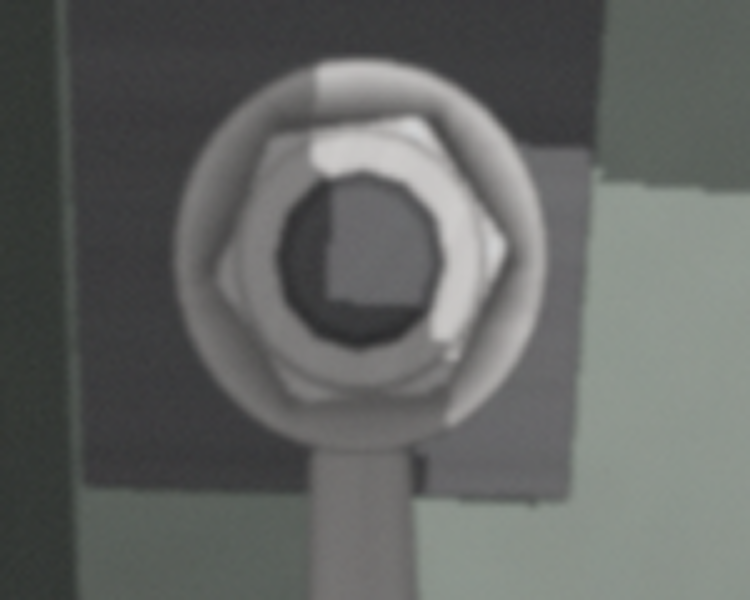

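The nut sits about 5° behind the ring in the view (corners at (290,400) and (420,115)), so it has followed the stroke. Now I'll back off 4°, lift clear of the nut and swing back.

```bash
python3 -c "
from h import *
arc([2,4],85.8,(491.2,38.2));arc([4+x for x in (7,14,21,28,35)],85.8,(491.2,38.2))"
```

```text
h 5.766439561340358 C [491.2  38.2] r 85.64843179459854 z 58.230716553783644 level [-0.13 -0.04  0.  ]
2 [-0.018  0.282]
4 [-0.064  0.578]
h 5.766439561340358 C [491.2  38.2] r 85.64843179459854 z 58.230716553783644 level [-0.13 -0.04  0.  ]
11 [-0.304  1.597]
18 [-0.667  2.58 ]
25 [-1.147  3.511]
32 [-1.737  4.377]
39 [-2.428  5.164]
```

```bash
python3 -m inch '[-0.02,0.28,0,0,0,2,-1, -0.06,0.58,0.1,0,0,4,-1, -0.06,0.58,0.8,-0.1,0,4,-1, -0.06,0.58,1.6,-0.1,0,4,-1, -0.06,0.58,2.4,-0.1,0,4,-1]'
python3 -c "
from h import *
tq(); arc([7,14,21,28,35],85.8,(491.2,38.2))"
```

```text
time: 12.65
tool_pos: [576.4, 52.8, 83.3]
tcp_rot: [3.141, 0.001, -2.971]
contact_force: [0.0, -0.4, -4.6]
grip_width: 12.5
t 12.65 h 9.78 pos [576.39  52.78  83.3 ] F [ 0.  -0.4 -4.6] Mz -0.062 T_on_tool -0.098 F_along -0.1 F_perp -0.4 grip 12.5
h 9.784505501175374 C [491.2  38.2] r 86.4286641437877 z 83.30154317708411 level [-0.01  0.04 -0.  ]
7 [-0.304  1.019]
14 [-0.668  2.002]
21 [-1.148  2.933]
28 [-1.738  3.799]
35 [-2.429  4.586]
```

```bash
python3 -m inch '[-0.3,1.02,0,0,0,7,-1, -0.67,2.0,0,0,0,14,-1, -1.15,2.93,0,0,0,21,-1, -1.74,3.8,0,0,0,28,-1, -2.43,4.59,0,0,0,35,-1]'
python3 -c "
from h import *
tq(); arc([6,12,18,23,25.5],85.8,(491.2,38.2))"
```

```text
time: 13.15
tool_pos: [552.7, 99.0, 84.4]
tcp_rot: [-3.14, 0.002, -2.355]
contact_force: [-0.4, -0.1, -5.4]
grip_width: 12.4
t 13.15 h 45.07 pos [552.74  99.03  84.39] F [-0.4 -0.1 -5.4] Mz -0.032 T_on_tool -0.013 F_along -0.4 F_perp 0.2 grip 12.4
h 45.07123853120083 C [491.2  38.2] r 86.53234414174372 z 84.38748746087569 level [-0.04  0.16  0.  ]
6 [-0.763  0.592]
12 [-1.49   1.119]
18 [-2.269  1.567]
23 [-2.95   1.876]
25.5 [-3.3    2.008]
```

```bash
python3 -m inch '[-0.76,0.59,0,0,0,6,-1, -1.49,1.12,0,0,0.1,12,-1, -2.27,1.57,0,0,0.15,18,-1, -2.95,1.88,0,0,0.15,23,-1, -3.3,2.01,0,0,0.15,25.5,-1]'
python3 - <<'E'
from h import *
tq(); print(level())
im,c=snap("wrist","w9"); np.save("c9.npy",c["cam_to_world"])
cv2.imwrite("pics/w9z.png",cv2.resize(im[50:170,180:330],None,fx=5,fy=5,interpolation=cv2.INTER_CUBIC))
print(gauge('pics/w9.png','c9.npy',84.4))
E
```

```text
time: 13.65
tool_pos: [519.9, 119.4, 85.5]
tcp_rot: [-3.141, 0.002, -1.906]
contact_force: [-0.2, 0.7, -5.3]
grip_width: 12.6
t 13.65 h 70.77 pos [519.94 119.42  85.46] F [-0.2  0.7 -5.3] Mz 0.045 T_on_tool 0.085 F_along 0.6 F_perp 0.5 grip 12.6
[-0.08  0.08  0.  ]
stud [  295   188   143   154 16994] [365.77374367 264.10850889]
((array([491.66944769,  37.21528594,  72.9       ]), array([491.25102029,  37.70742529,  57.        ]), array([-0.4184274 ,  0.49213936])), (array([491.63602435,  37.09609451,  69.3       ]), array([491.25102029,  37.70742529,  57.        ]), array([-0.38500406,  0.61133078])))
```

View pics/w9z.png

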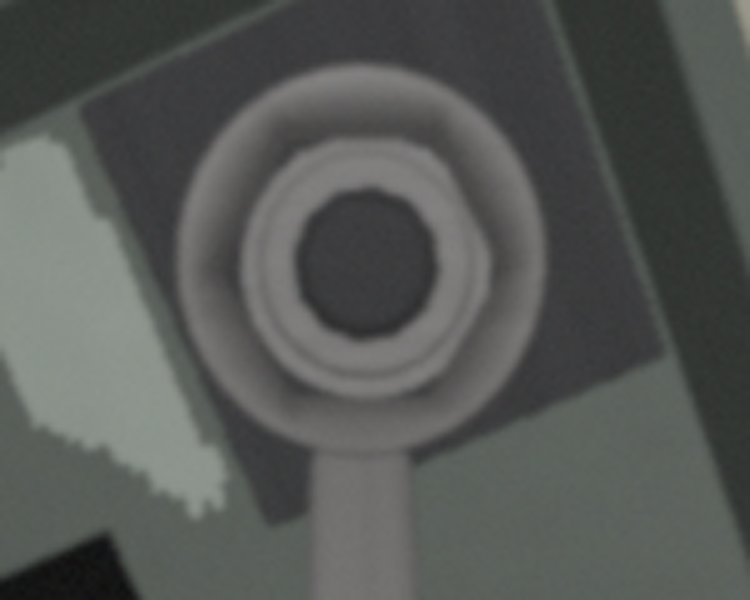

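```bash
python3 -m inch '[-0.02,0.03,-0.5,0,0.1,0,-1, -0.02,0.03,-1,0,0.1,0,-1, -0.02,0.03,-1.2,0,0.1,0,-1, -0.02,0.03,-1.4,0,0.1,0,-1, -0.02,0.03,-1.6,0,0.1,0,-1]'
python3 -c "
from h import *
tq(); print(level())"
```

```text
time: 14.2
tool_pos: [519.4, 119.6, 69.1]
tcp_rot: [3.14, 0.001, -1.906]
contact_force: [-0.4, -1.3, -4.2]
grip_width: 12.6
t 14.20 h 70.82 pos [519.38 119.63  69.12] F [-0.4 -1.3 -4.2] Mz -0.043 T_on_tool -0.048 F_along -1.4 F_perp -0.1 grip 12.6
[-0.07 -0.06 -0.  ]
```

```bash
python3 -m inch '[0.02,0,-0.3,0,0,0,-1, 0.02,-0.01,-0.6,0,0,0,-1, 0.02,-0.01,-0.8,0,0,0,-1, 0.02,-0.01,-1.0,0,0,0,-1, 0.02,-0.01,-1.05,0,0,0,-1]'
python3 -c "
from h import *
tq(); arc([-4,-8,-12,-16,-20],85.8,(491.2,38.2))"
```

```text
time: 14.7
tool_pos: [519.5, 119.5, 58.4]
tcp_rot: [3.14, 0.001, -1.906]
contact_force: [-0.9, -0.6, -3.5]
grip_width: 12.6
t 14.70 h 70.81 pos [519.53 119.53  58.39] F [-0.9 -0.6 -3.5] Mz -0.016 T_on_tool 0.037 F_along -0.8 F_perp 0.6 grip 12.6
h 70.81178550980059 C [491.2  38.2] r 86.12235859836642 z 58.39086024813832 level [-0.07 -0.08 -0.  ]
-4 [ 0.545 -0.246]
-8 [ 1.087 -0.501]
-12 [ 1.61  -0.793]
-16 [ 2.111 -1.121]
-20 [ 2.588 -1.483]
```

Seated again. Second stroke.

```bash
python3 -m inch '[0.55,-0.25,0,0,0,-4,-1, 1.09,-0.5,0,0,0,-8,-1, 1.61,-0.79,0,0,0,-12,-1, 2.11,-1.12,0,0,0,-16,-1, 2.59,-1.48,0,0,0,-20,-1]'
python3 -c "
from h import *
tq(); arc([-3.2,-6.4,-9.6,-12.8,-16],85.8,(491.2,38.2))"
```

```text
time: 15.2
tool_pos: [545.0, 104.7, 58.2]
tcp_rot: [3.139, -0.0, -2.257]
contact_force: [-2.7, -0.5, -4.5]
grip_width: 12.7
t 15.20 h 50.67 pos [545.04 104.72  58.24] F [-2.7 -0.5 -4.5] Mz 0.056 T_on_tool 0.209 F_along -2.0 F_perp 1.8 grip 12.7
h 50.66808321943118 C [491.2  38.2] r 85.58308531223147 z 58.240572511648175 level [-0.09 -0.12  0.  ]
-3.2 [ 0.416 -0.33 ]
-6.4 [ 0.76  -0.663]
-9.6 [ 1.085 -1.016]
-12.8 [ 1.389 -1.386]
-16 [ 1.673 -1.772]
```

```bash
python3 -m inch '[0.4,-0.33,0,0,-0.1,-3.2,-1, 0.76,-0.66,0,0,-0.1,-6.4,-1, 1.08,-1.02,0,0,-0.1,-9.6,-1, 1.39,-1.39,0,0,-0.1,-12.8,-1, 1.67,-1.77,0,0,-0.1,-16,-1]'
python3 -c "
from h import *
tq(); arc([-1,-2,-3,-4,-5],85.7,(491.2,38.2))"
```

```text
time: 15.7
tool_pos: [561.4, 87.2, 58.1]
tcp_rot: [3.139, 0.0, -2.539]
contact_force: [-1.7, 0.6, -2.8]
grip_width: 12.6
t 15.70 h 34.55 pos [561.36  87.17  58.14] F [-1.7  0.6 -2.8] Mz 0.055 T_on_tool 0.183 F_along -1.1 F_perp 1.5 grip 12.6
h 34.547085553442784 C [491.2  38.2] r 85.5562905961641 z 58.13680698253673 level [-0.12 -0.06 -0.  ]
-1 [ 0.127 -0.161]
-2 [ 0.209 -0.286]
-3 [ 0.288 -0.413]
-4 [ 0.365 -0.541]
-5 [ 0.44  -0.671]
```

```bash
python3 -m inch '[0.1,-0.14,0,-0.1,0,-1,-1, 0.2,-0.28,0,-0.1,0,-2,-1, 0.29,-0.41,0,-0.1,0,-3,-1, 0.36,-0.54,0,-0.1,0,-4,-1, 0.44,-0.67,0,-0.1,0,-5,-1]'
python3 -c "
from h import *
tq(); arc([-.4,-0.8,-1.2,-1.6,-2],85.7,(491.2,38.2))"
```

```text
time: 16.2
tool_pos: [565.6, 80.6, 58.1]
tcp_rot: [3.14, -0.001, -2.627]
contact_force: [-2.2, 1.0, -3.1]
grip_width: 12.4
t 16.20 h 29.49 pos [565.57  80.55  58.1 ] F [-2.2  1.  -3.1] Mz 0.019 T_on_tool 0.189 F_along -1.4 F_perp 2.0 grip 12.4
h 29.49026054167254 C [491.2  38.2] r 85.58684957426489 z 58.104661892889176 level [-0.04 -0.08  0.  ]
-0.4 [ 0.052 -0.069]
-0.8 [ 0.08  -0.121]
-1.2 [ 0.109 -0.173]
-1.6 [ 0.137 -0.226]
-2 [ 0.165 -0.279]
```

```bash
python3 -m inch '[0.03,-0.06,0,0,0,-0.4,-1, 0.06,-0.12,0,0,0,-0.8,-1, 0.1,-0.17,0,0,0,-1.2,-1, 0.13,-0.22,0,0,0,-1.6,-1, 0.16,-0.28,0,0,0,-2,-1]'
python3 -c "
from h import *
tq()"
python3 -m inch '[0.02,-0.03,0,0,0,-0.2,-1, 0.04,-0.07,0,0,0,-0.5,-1, 0.06,-0.1,0,0,0,-0.7,-1, 0.08,-0.13,0,0,0,-1,-1, 0.08,-0.13,0,0,0,-1,-1]'
python3 -c "
from h import *
tq(); arc([-.2,-.4,-.6,-0.8,-1],85.7,(491.2,38.2))"
```

```text
time: 16.7
tool_pos: [567.1, 77.8, 58.1]
tcp_rot: [3.14, -0.001, -2.662]
contact_force: [-1.7, 1.7, -3.9]
grip_width: 12.5
t 16.70 h 27.46 pos [567.07  77.76  58.06] F [-1.7  1.7 -3.9] Mz -0.006 T_on_tool 0.185 F_along -0.7 F_perp 2.2 grip 12.5
time: 17.2
tool_pos: [567.8, 76.4, 58.0]
tcp_rot: [3.14, -0.001, -2.68]
contact_force: [-2.7, 1.3, -3.4]
grip_width: 12.5
t 17.20 h 26.45 pos [567.8   76.38  58.  ] F [-2.7  1.3 -3.4] Mz -0.035 T_on_tool 0.168 F_along -1.9 F_perp 2.4 grip 12.5
h 26.445818582603764 C [491.2  38.2] r 85.5881820142184 z 57.99728752351913 level [-0.04 -0.1   0.  ]
-0.2 [ 0.026 -0.028]
-0.4 [ 0.04  -0.055]
-0.6 [ 0.053 -0.082]
-0.8 [ 0.066 -0.109]
-1 [ 0.079 -0.136]
```

```bash
python3 -m inch '[0.01,-0.03,0,0,0,-0.2,-1, 0.03,-0.05,0,0,0,-0.4,-1, 0.04,-0.08,0,0,0,-0.6,-1, 0.05,-0.1,0,0,0,-0.7,-1, 0.05,-0.1,0,0,0,-0.7,-1]'
python3 -c "
from h import *
tq()"
python3 -m inch '[0.01,-0.03,0,0,0,-0.2,-1, 0.03,-0.05,0,0,0,-0.4,-1, 0.04,-0.08,0,0,0,-0.6,-1, 0.05,-0.1,0,0,0,-0.7,-1, 0.05,-0.1,0,0,0,-0.7,-1]'
python3 -c "
from h import *
tq()"
```

```text
time: 17.7
tool_pos: [568.3, 75.4, 58.0]
tcp_rot: [3.14, -0.001, -2.692]
contact_force: [-3.3, 0.8, -4.6]
grip_width: 12.7
t 17.70 h 25.74 pos [568.29  75.36  57.99] F [-3.3  0.8 -4.6] Mz -0.037 T_on_tool 0.143 F_along -2.6 F_perp 2.1 grip 12.7
time: 18.2
tool_pos: [568.8, 74.4, 58.0]
tcp_rot: [3.14, -0.001, -2.705]
contact_force: [-2.7, 1.1, -2.4]
grip_width: 12.7
t 18.20 h 25.03 pos [568.76  74.36  57.99] F [-2.7  1.1 -2.4] Mz -0.060 T_on_tool 0.127 F_along -2.0 F_perp 2.2 grip 12.7
```

```bash
for i in 1; do python3 -m inch '[0.01,-0.03,0,0,0,-0.2,-1, 0.02,-0.05,0,0,0,-0.4,-1, 0.03,-0.08,0,0,0,-0.6,-1, 0.04,-0.1,0,0,0,-0.7,-1, 0.04,-0.1,0,0,0,-0.7,-1]'
python3 -c "
from h import *
tq()"; done
python3 -m inch '[0.01,-0.03,0,0,0,-0.2,-1, 0.02,-0.05,0,0,0,-0.4,-1, 0.03,-0.08,0,0,0,-0.6,-1, 0.04,-0.1,0,0,0,-0.7,-1, 0.04,-0.1,0,0,0,-0.7,-1]'
python3 - <<'E'
from h import *
tq()
im,c=snap("wrist","w10"); np.save("c10.npy",c["cam_to_world"])
cv2.imwrite("pics/w10z.png",cv2.resize(im[50:170,180:330],None,fx=5,fy=5,interpolation=cv2.INTER_CUBIC))
E
```

```text
time: 18.7
tool_pos: [569.2, 73.4, 58.0]
tcp_rot: [3.14, -0.001, -2.717]
contact_force: [-2.3, 2.2, -3.2]
grip_width: 12.4
t 18.70 h 24.32 pos [569.22  73.36  58.  ] F [-2.3  2.2 -3.2] Mz -0.082 T_on_tool 0.171 F_along -1.2 F_perp 3.0 grip 12.4
time: 19.2
tool_pos: [569.7, 72.4, 58.0]
tcp_rot: [3.14, -0.001, -2.729]
contact_force: [-3.0, 1.4, -2.8]
grip_width: 12.3
t 19.20 h 23.61 pos [569.66  72.37  58.02] F [-3.   1.4 -2.8] Mz -0.107 T_on_tool 0.103 F_along -2.2 F_perp 2.5 grip 12.3
```

View pics/w10z.png

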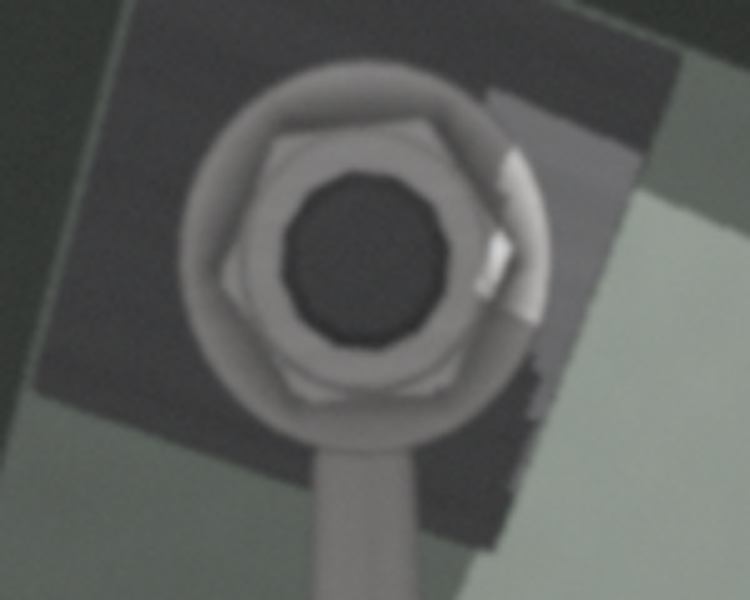

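```bash
python3 -m inch '[0.01,-0.03,0,0,0,-0.2,-1, 0.02,-0.05,0,0,0,-0.4,-1, 0.03,-0.08,0,0,0,-0.6,-1, 0.04,-0.1,0,0,0,-0.7,-1, 0.04,-0.1,0,0,0,-0.7,-1]'
python3 -c "
from h import *
tq()"
python3 -m inch '[0.01,-0.03,0,0,0,-0.2,-1, 0.02,-0.05,0,0,0,-0.4,-1, 0.03,-0.08,0,0,0,-0.6,-1, 0.04,-0.1,0,0,0,-0.7,-1, 0.04,-0.1,0,0,0,-0.7,-1]'
python3 -c "
from h import *
tq(); arc([-.2,-.4,-.6,-0.8,-1],85.7,(491.2,38.2))"
```

```text
time: 19.75
tool_pos: [570.1, 71.4, 58.0]
tcp_rot: [3.14, -0.001, -2.742]
contact_force: [-2.1, 2.1, -3.5]
grip_width: 12.5
t 19.75 h 22.91 pos [570.1   71.35  58.03] F [-2.1  2.1 -3.5] Mz -0.079 T_on_tool 0.155 F_along -1.1 F_perp 2.7 grip 12.5
time: 20.25
tool_pos: [570.4, 70.5, 58.0]
tcp_rot: [3.14, -0.001, -2.754]
contact_force: [-1.6, 3.7, -3.5]
grip_width: 12.8
t 20.25 h 22.21 pos [570.44  70.47  58.01] F [-1.6  3.7 -3.5] Mz -0.081 T_on_tool 0.261 F_along -0.1 F_perp 4.0 grip 12.8
h 22.206556921087454 C [491.2  38.2] r 85.55570514547834 z 58.0110736362529 level [-0.07 -0.1   0.  ]
-0.2 [ 0.022 -0.016]
-0.4 [ 0.033 -0.044]
-0.6 [ 0.044 -0.071]
-0.8 [ 0.055 -0.099]
-1 [ 0.066 -0.127]
```

```bash
python3 -m inch '[0.01,-0.02,0,0,0,-0.1,-1, 0.02,-0.04,0,0,0,-0.3,-1, 0.02,-0.06,0,0,0,-0.4,-1, 0.02,-0.06,0,0,0,-0.4,-1, 0.02,-0.06,0,0,0,-0.4,-1]'
python3 -c "
from h import *
tq()"
```

```text
time: 20.75
tool_pos: [570.6, 70.0, 58.0]
tcp_rot: [3.14, -0.001, -2.761]
contact_force: [-1.7, 4.0, -3.1]
grip_width: 12.5
t 20.75 h 21.81 pos [570.61  70.02  57.99] F [-1.7  4.  -3.1] Mz -0.028 T_on_tool 0.341 F_along -0.1 F_perp 4.3 grip 12.5
```

The torque is now rising (0.18 → 0.34 N·m), so the stop has been reached. Nipping up in small steps.

```bash
python3 -m inch '[0.01,-0.02,0,0,0,-0.1,-1, 0.02,-0.05,0,0,0,-0.3,-1, 0.03,-0.07,0,0,0,-0.4,-1, 0.03,-0.07,0,0,0,-0.4,-1, 0.03,-0.07,0,0,0,-0.4,-1]'
python3 -c "
from h import *
tq()"
```

```text
time: 21.25
tool_pos: [570.8, 69.5, 58.0]
tcp_rot: [3.139, -0.001, -2.768]
contact_force: [-3.0, 4.2, -3.1]
grip_width: 12.6
t 21.25 h 21.41 pos [570.8   69.54  57.95] F [-3.   4.2 -3.1] Mz 0.093 T_on_tool 0.519 F_along -1.3 F_perp 5.0 grip 12.6
```

```bash
python3 -m inch '[0.01,-0.02,0,0,0,-0.1,-1, 0.02,-0.05,0,0,0,-0.3,-1, 0.03,-0.07,0,0,0,-0.4,-1, 0.03,-0.07,0,0,0,-0.4,-1, 0.03,-0.07,0,0,0,-0.4,-1]'
python3 -c "
from h import *
tq()"
```

```text
time: 21.75
tool_pos: [570.9, 69.2, 57.9]
tcp_rot: [3.139, -0.001, -2.775]
contact_force: [-3.1, 4.6, -3.8]
grip_width: 12.6
t 21.75 h 21.02 pos [570.93  69.21  57.92] F [-3.1  4.6 -3.8] Mz 0.065 T_on_tool 0.525 F_along -1.3 F_perp 5.4 grip 12.6
```

```bash
python3 -m inch '[0.01,-0.02,0,0,0,-0.1,-1, 0.02,-0.05,0,0,0,-0.3,-1, 0.03,-0.08,0,0,0,-0.4,-1, 0.03,-0.08,0,0,0,-0.4,-1, 0.03,-0.08,0,0,0,-0.4,-1]'
python3 -c "
from h import *
tq()"
```

```text
time: 22.25
tool_pos: [571.1, 68.9, 57.9]
tcp_rot: [3.138, -0.001, -2.781]
contact_force: [-2.8, 6.0, -2.9]
grip_width: 12.8
t 22.25 h 20.63 pos [571.09  68.87  57.93] F [-2.8  6.  -2.9] Mz 0.077 T_on_tool 0.642 F_along -0.5 F_perp 6.6 grip 12.8
```

Run:
```python
from h import *
im,c=snap("wrist","w11"); np.save("c11.npy",c["cam_to_world"])
cv2.imwrite("pics/w11z.png",cv2.resize(im[50:170,180:330],None,fx=5,fy=5,interpolation=cv2.INTER_CUBIC))
tq()
```

```text
t 22.30 h 20.64 pos [571.07  68.89  57.92] F [-3.3  5.5 -2.7] Mz 0.111 T_on_tool 0.647 F_along -1.1 F_perp 6.3 grip 12.4
```

View pics/w11z.png

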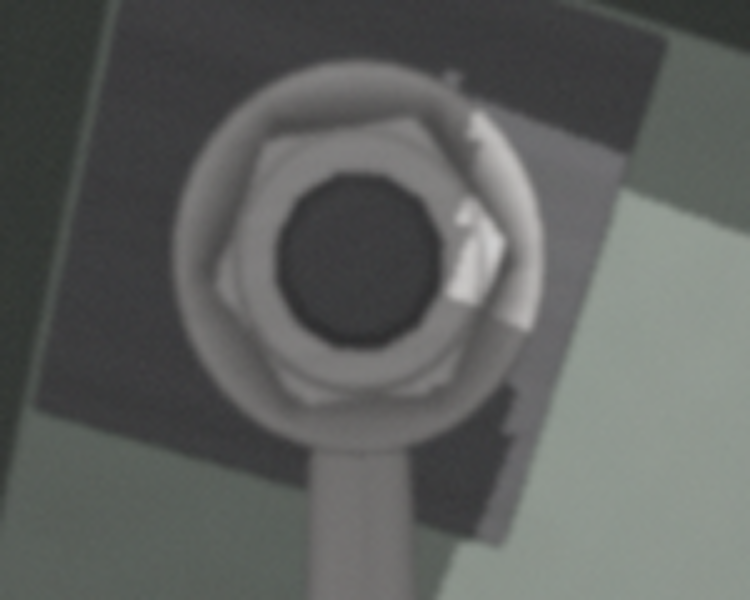

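The nut is still fully in the ring, lagging at the play limit. The torque reads 0.65 N·m, so one more small nip.

```bash
python3 -m inch '[0.01,-0.02,0,0,0,-0.1,-1, 0.02,-0.05,0,0,0,-0.3,-1, 0.03,-0.09,0,0,0,-0.4,-1, 0.03,-0.09,0,0,0,-0.4,-1, 0.03,-0.09,0,0,0,-0.4,-1]'
python3 -c "
from h import *
tq(); arc([3,6,8],85.5,(491.2,38.2))"
```

```text
time: 22.8
tool_pos: [571.2, 68.5, 57.9]
tcp_rot: [3.137, -0.001, -2.788]
contact_force: [-3.1, 5.5, -4.0]
grip_width: 12.8
t 22.80 h 20.26 pos [571.21  68.49  57.88] F [-3.1  5.5 -4. ] Mz 0.166 T_on_tool 0.695 F_along -1.0 F_perp 6.2 grip 12.8
h 20.261136602408378 C [491.2  38.2] r 85.55247870378531 z 57.8839677192639 level [-0.2  -0.16  0.  ]
3 [-0.146  0.348]
6 [-0.334  0.754]
8 [-0.47  1.02]
```

Torque is 0.695 N·m. I'll check the nut's angle in the picture against the 25° it should have at the stop.

Run:
```python
from h import *
c=bot.calibration("wrist"); c["cam_to_world"]=np.load("c11.npy")
f=lambda x,y:((x+.5)/5-.5+180,(y+.5)/5-.5+50)
P=np.array([ray(c,*f(*p),49)[:2] for p in [(262,143),(415,120),(505,240),(447,385),(305,404),(215,275)]])
ce=P.mean(0); print(ce,np.linalg.norm(P-ce,axis=1),(np.degrees(np.arctan2(*(P-ce).T[::-1]))-30)%60)
# plate edges (cabinet direction), corner plate at z~33
for z in(24,33):
  e=[ray(c,*f(*p),z)[:2] for p in [(120,0),(35,400),(35,408),(300,490)]]
  for a,b in((0,1),(2,3)): d=e[b]-e[a]; print(z,np.degrees(np.arctan2(d[1],d[0])))
```

```text
[491.27083679  37.52397979] [17.17560381 16.88099152 17.44461365 17.57155618 17.40345199 16.9945336 ] [30.64944101 27.81020564 29.18735492 28.20159319 28.63462654 24.83178793]
24 4.333644015411545
24 93.36263225240994
33 4.333644015411544
33 93.36263225240988
```

The flat is at about 28.2° in world, so about 24° in the cabinet frame, which matches the 25° stop. Backing off within the play and lifting.

```bash
python3 -m inch '[-0.1,0.25,0,0,0,2,-1, -0.2,0.5,0,0,0,4,-1, -0.33,0.75,0,0,0,6,-1, -0.4,0.88,0,-0.1,-0.1,7,-1, -0.4,0.88,0.3,-0.2,-0.15,7,-1]'
python3 -c "
from h import *
tq()"
python3 -m inch '[0,0,0.8,0,0,0,-1, 0,0,1.8,0,0,0,-1, 0,0,3,0,0,0,-1, 0,0,5,0,0,0,-1, 0,0,7,0,0,0,-1]'
python3 -c "
from h import *
tq(); print(level())"
```

```text
time: 23.3
tool_pos: [567.3, 76.9, 60.7]
tcp_rot: [-3.141, -0.001, -2.666]
contact_force: [-0.9, 1.2, -6.0]
grip_width: 12.7
t 23.30 h 27.26 pos [567.27  76.94  60.71] F [-0.9  1.2 -6. ] Mz -0.059 T_on_tool 0.062 F_along -0.2 F_perp 1.4 grip 12.7
time: 23.8
tool_pos: [567.5, 76.6, 132.4]
tcp_rot: [-3.14, -0.0, -2.666]
contact_force: [0.5, 1.1, -4.0]
grip_width: 12.6
t 23.80 h 27.25 pos [567.5   76.62 132.43] F [ 0.5  1.1 -4. ] Mz -0.002 T_on_tool 0.063 F_along 0.9 F_perp 0.8 grip 12.6
[ 0.08  0.04 -0.  ]
```

```bash
python3 -m inch '[0,0,2,0,0,0,-1, 0,0,4,0,0,0,-1, -1,-3.5,4,0,0,1,-1, -2,-7,4,0,0,2,-1, -2.2,-7.5,4,0,0,2,-1]'
python3 - <<'E'
from h import *
im,c=snap("wrist","w12"); np.save("c12.npy",c["cam_to_world"])
cv2.imwrite("pics/w12z.png",cv2.resize(im[60:210,200:400],None,fx=4,fy=4,interpolation=cv2.INTER_CUBIC))
tq()
E
python3 -m inch '[-1.1,-4,0,0,0,0.5,-1, -2.2,-8,0,0,0,1,-1, -3.3,-12,0,0,0,1.5,-1, -4.4,-16,0,0,0,2,-1, -5.5,-20,0,0,0,2.5,-1]'
python3 -c "
from h import *
tq(); print(level())"
```

```text
time: 24.3
tool_pos: [545.0, -1.8, 173.9]
tcp_rot: [-3.138, -0.0, -2.633]
contact_force: [0.4, 0.5, -4.7]
grip_width: 12.7
t 24.35 h 29.08 pos [545.14  -0.96 173.74] F [ 0.5 -0.7 -4.6] Mz -0.009 T_on_tool -0.027 F_along 0.1 F_perp -0.8 grip 12.4
time: 24.85
tool_pos: [490.3, -202.0, 174.6]
tcp_rot: [-3.137, 0.001, -2.59]
contact_force: [-0.0, -0.1, -5.5]
grip_width: 12.9
t 24.85 h 31.62 pos [ 490.25 -201.97  174.63] F [-0.  -0.1 -5.5] Mz -0.030 T_on_tool -0.039 F_along -0.1 F_perp -0.1 grip 12.9
[0.17 0.2  0.  ]
```

View pics/w12z.png

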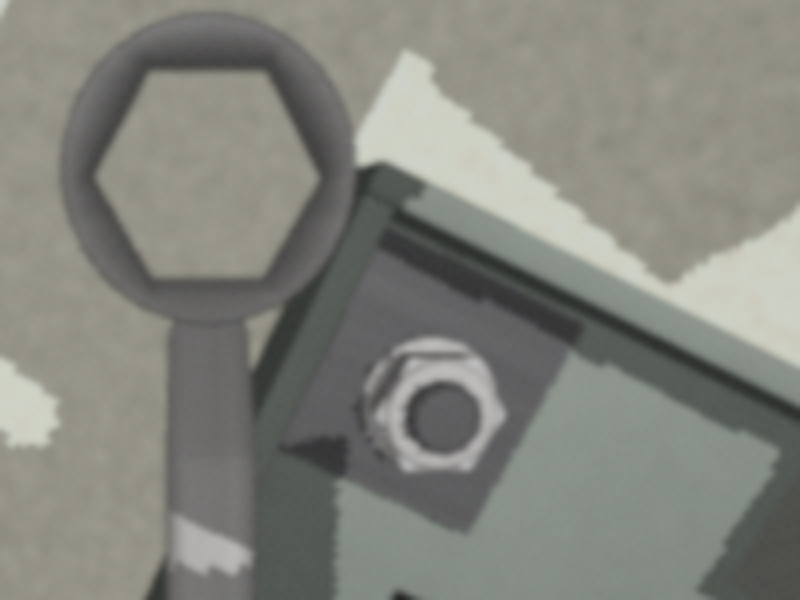

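The nut now shows a flat square to the spanner direction (29°), so it is still home. Taking the spanner back to where it lay.

```bash
python3 -m inch '[-1,-3.1,0,0.1,0.1,0,-1, -2,-6.2,-1,0.17,0.2,0,-1, -2.9,-9.1,-3,0.17,0.2,0,-1, -2.9,-9.1,-6,0.17,0.2,0,-1, -2.9,-9.1,-9,0.17,0.2,0,-1]'
python3 -m inch '[0,0,-1.5,0,0,0,-1, 0,0,-3,0,0,0,-1, 0,0,-4,0,0,0,-1, 0,0,-4.4,0,0,0,-1, 0,0,-4.6,0,0,0,-1]'
python3 - <<'E'
from h import *
snap("wrist","w13"); tq(); print(level())
E
```

```text
time: 25.35
tool_pos: [461.9, -294.1, 84.7]
tcp_rot: [-3.139, 0.001, -2.592]
contact_force: [0.0, -0.0, -4.1]
grip_width: 12.6
time: 25.85
tool_pos: [462.4, -294.0, 38.9]
tcp_rot: [-3.139, 0.001, -2.591]
contact_force: [-0.4, 0.1, -3.9]
grip_width: 12.2
t 25.90 h 31.52 pos [ 462.33 -294.09   38.94] F [-0.9  0.5 -4.7] Mz 0.030 T_on_tool -0.295 F_along -0.5 F_perp 0.9 grip 12.2
[0.12 0.15 0.  ]
```

View pics/w13.png

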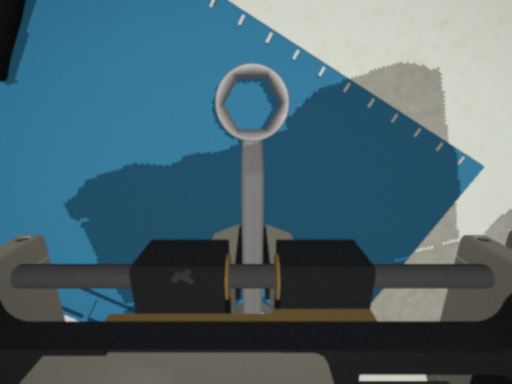

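The ring is over the mat at (252,101) px with about 8 mm to go.

```bash
python3 -m inch '[0,0,-0.3,0.1,0.15,0,-1, 0,0,-0.5,0.12,0.15,0,-1, 0,0,-0.7,0.12,0.15,0,-1, 0,0,-0.8,0.12,0.15,0,-1, 0,0,-0.8,0.12,0.15,0,-1]'
python3 -c "
from h import *
tq(); print(level())"
```

```text
time: 26.4
tool_pos: [462.3, -294.1, 30.9]
tcp_rot: [3.141, 0.0, -2.592]
contact_force: [-0.7, 0.3, -4.6]
grip_width: 12.4
t 26.40 h 31.52 pos [ 462.27 -294.09   30.87] F [-0.7  0.3 -4.6] Mz 0.026 T_on_tool -0.219 F_along -0.5 F_perp 0.6 grip 12.4
[-0.01 -0.   -0.  ]
```

```bash
python3 -m inch '[0,0,-0.04,0,0,0,-1, 0,0,-0.08,0,0,0,-1, 0,0,-0.08,0,0,0,-1, 0,0,-0.08,0,0,0,-1, 0,0,-0.08,0,0,0,-1]'
python3 -c "
from h import *
tq(); print(level())"
```

```text
time: 26.9
tool_pos: [462.4, -294.3, 30.4]
tcp_rot: [-3.141, 0.0, -2.592]
contact_force: [-0.2, -1.1, 0.7]
grip_width: 12.8
t 26.90 h 31.51 pos [ 462.44 -294.31   30.42] F [-0.2 -1.1  0.7] Mz -0.010 T_on_tool -0.058 F_along -0.8 F_perp -0.8 grip 12.8
[0.02 0.03 0.  ]
```

Contact made: Fz rose from −4.6 to +0.7 N. Opening the fingers.

```bash
python3 -m inch '[0,0,0,0,0,0,-0.5, 0,0,0,0,0,0,0, 0,0,0,0,0,0,1, 0,0,0,0,0,0,1, 0,0,0,0,0,0,1]'
python3 -m inch '[0,0,0,0,0,0,1, 0,0,0,0,0,0,1, 0,0,0,0,0,0,1, 0,0,0,0,0,0,1, 0,0,0,0,0,0,1]'
python3 -m inch '[0,0,1,0,0,0,1, 0,0,3,0,0,0,1, 0,0,6,0,0,0,1, 0,0,10,0,0,0,1, 0,0,14,0,0,0,1]'
python3 -m inch '[0,0,2,0,0,0,1, 0,0,4,0,0,0,1, 0,0,5.5,0,0,0,1, 0,0,5.5,0,0,0,1, 0,0,5.5,0,0,0,1]'
python3 - <<'E'
from h import *
snap("wrist","w14"); snap("scene","s14"); snap("top","t14"); tq()
E
```

```text
time: 27.4
tool_pos: [462.5, -294.3, 30.4]
tcp_rot: [-3.141, 0.0, -2.591]
contact_force: [-0.3, -0.1, -0.1]
grip_width: 48.0
time: 27.9
tool_pos: [462.5, -294.3, 30.4]
tcp_rot: [-3.141, 0.0, -2.592]
contact_force: [-0.1, -1.1, -0.1]
grip_width: 88.1
time: 28.4
tool_pos: [462.2, -294.1, 172.4]
tcp_rot: [-3.141, 0.0, -2.592]
contact_force: [0.6, -0.5, -0.0]
grip_width: 92.0
time: 28.9
tool_pos: [462.0, -293.9, 227.5]
tcp_rot: [-3.141, 0.0, -2.591]
contact_force: [0.8, -0.3, 0.1]
grip_width: 91.7
t 29.05 h 31.52 pos [ 461.72 -293.7   226.35] F [ 0.5  0.3 -0.2] Mz -0.025 T_on_tool 0.137 F_along 0.6 F_perp -0.0 grip 91.9
```

View pics/w14.png

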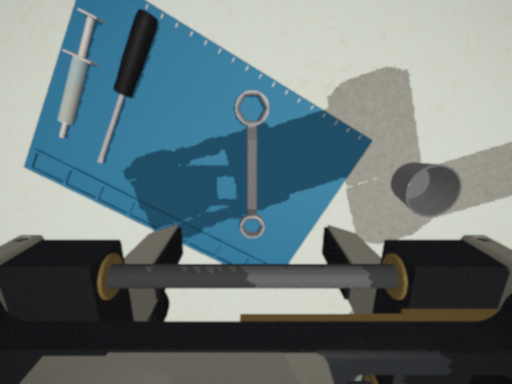

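View pics/s14.png

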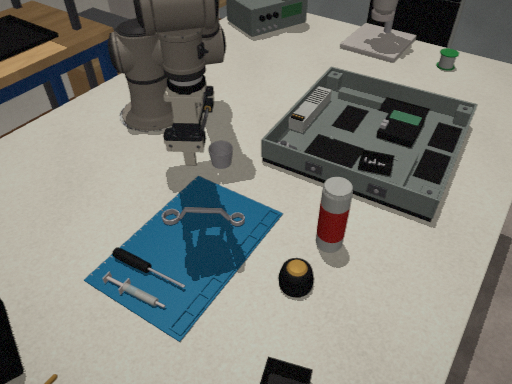

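The spanner lies flat on the mat where it began, with rings at (252,107) and (252,227) px. The bystanders look unmoved and the gripper is clear. Handing in.

```bash
python3 -c "
from plant import bot
print(bot.close_job())"
```

```text
the job is handed in; nothing more can be done
None
```

The nut is tightened home and the spanner is back on the blue mat. The job was handed in at about 29 s, with no verdict reported.

**What I did:** I seated the larger ring over the nut and ran it down in two strokes of about 64° and 49°, lifting and reseating the ring in between. The torque worked out from the wrist sensor held at about 0.1 to 0.28 N·m while the nut ran down. It then rose at the stop, and I nipped it up to 0.70 N·m, the highest reading. The spanner went back down within about 1 mm of where it was picked up.

**Last checks:**
- **Nut:** its flat measured about 24° in the cabinet frame (±1–2° by camera) against the expected 25°. A picture after lifting off agrees by eye.
- **Spanner:** it looks flat on its rings in the wrist and scene pictures, and the gripper is open and clear at z ≈ 226 mm.
- **Other things:** the bystanders look unmoved in the before and after pictures; I did not measure them.

**What disagreed:** the camera and the arm's own position differed by 1 to 4 mm on where the ring was. I used the ring-to-nut offset seen in the same picture to place it, and it dropped on both times without force. The 38 N contact for step 2 could not be read directly; 0.70 N·m implies about 59 N.

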